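# Oak blank from between the clamping squares

## Robot

A 6-joint arm with a two-finger parallel gripper is mounted at the origin on the work surface; the furniture and walls round the work are solid. World frame = base frame: x ahead of the robot, y to its left, z up, the work surface at z = 0. Lengths are in m, angles in rad, forces in N, time in s.
With the tool pointing down it reaches from about 0.375 to 0.9 m from the base axis. Payload 3.1 kg.
Tool frame: the origin (TCP) lies midway between the tips of the shut fingers; the grasp point (between the pads) lies manip.grasp_offset behind it (manip.grasp_offset is the distance from the TCP to the grasp point, in m); z points along the fingers, y is the line along which they close (so a half turn about z gives the same grasp; the last joint's range is limited). The gripper opens to 85 mm and grips with 20 to 120 N. Pads are 22 mm wide; open, the fingers measure 114 mm over their backs; the gripper's body (76 mm by 85 mm) begins 54 mm behind the grasp point. The pads swing forward as they close: fully open they stand 13 mm farther back than shut.
Start: joints at [0.921, 0.527, 1.433, -0, 1.181, -0.178], TCP at [0.283, 0.557, 0.231] pointing down, gripper open.
Joint ranges: [-3.08, 3.08], [-0.75, 2.2], [0.22, 2.44], [-1.43, 4.57], [0, 2.65], [-2.85, 2.85]. Speed limits (rad/s): [2.79, 2.79, 3.14, 3.14, 3.14, 3.14].

## Interface

Orientations are given as a unit quaternion [x, y, z, w].
In Python, from plant import manip, imaging, order gives the robot as it stands. The module is installed in compiled form; this text tells all that it offers.
- The arm moves only by the tool step_arm, never from a script. Its argument "increments" is a list of rows, each an object of numbers: "dx", "dy", "dz": the shift along the tool's x, y, z in cm; "rx", "ry", "rz": the turn, a rotation vector about the tool's x, y, z in degrees; "gripper": the closure, from 0 (fully open) to 1 (shut). A call has 1 to 20 rows; each row is the pose to reach, as a shift and turn from the pose commanded when the call began, along the tool's axes at that moment; what a row does not reach only later rows make up. A row lasts 1/10 s, in which the tool goes at most 50 mm and 8.59 degrees, less where a joint would pass 70% of its speed; a pose out of reach is approached as far as the arm can. A call with a gripper value outside its range is refused whole. The fingers move at their own pace and stop on an object; "squeeze" is the grip in N (left out, the last holds). Time passes only in rows, so rows that repeat a pose let the fingers close. It gives the time, the measured TCP pose, the force, the opening and the grip force at its end, in the units of the state.
- manip.state(): the state, without advancing time (a new reading comes with each control period).
- imaging.capture(name): name is "scene" or "top" or "wrist"; returns the picture (420x560x3 uint8, blue, green, red); there is no depth.
- imaging.calibration(name): a dict with "fx", "fy", "cx", "cy" (pixels), "rvec" (rotation vector, rad) and "tvec" (3), from world to camera coordinates, as OpenCV has them. Camera axes: x right, y down, z forward; pixel columns grow to the right and rows downward; lengths in m; the calibration is good to about 2 mm. The wrist camera is an equidistant fisheye: a pixel r from the principal point sees the ray r / f radians off the axis. A picture is of the moment at which its call begins: read the wrist's pose just before it. calibration takes no time and is no camera call; for the wrist camera it gives the pose at the moment of the call.
- order.close_job(): hands the job in; it is judged then, once.
The state is a dict: "clock": time; "q": joint angles; "dq": joint speeds; "joint_efforts": joint torques, N m; "ee_pos": TCP position; "ee_rot": TCP orientation; "wrist_force": force on the tool from outside, world axes, zero at the start; "wrist_torque": the same for the moment, N m; "gripper_width": finger opening in m; "grip_force": force on a finger pad.
Only numpy, scipy, OpenCV 4.12 (cv2) and the standard library are available. Lean on these libraries where they do the work, as an engineer would, in place of code of your own. Each camera call takes 0.05 s, during which the arm holds its last target. There are 200 camera calls.

## Task

I need the oak blank in the small-parts sled for the next cut, but it is boxed in by the two clamping squares in their tray. Lift both squares out onto the rubber mat first, then lay the blank flat in the sled's bay, between the rails, and finally put both squares back in the tray flat, each on the side and the way round it lay at the start. Leave the wax tin, star knob, hex key and pencil alone.

Things in the scene. Friction and masses are not known exactly. Their poses are not given: they have to be found in the camera images.
- square_tray: Fixed shallow tray of light wood, outside 148 (x) x 187 (y) mm, walls 7, floor 7 and rim 22 mm above the table. Origin: centre of underside. Start, up to 2 mm off: wide_square's origin at (-44, -13.5) mm in this frame, turned as the tray; slim_square's at (+50, +13.5), turned 180 degrees. So packed there is 6 mm air to long walls, 9 to end walls, 8 between squares; other ways they do not fit flat.
- wide_square: Loose aluminium L, 40 mm tall, the one with wide arms (both 34 mm wide). Origin: underside, on the long arm's centre line. Long arm along y from -64 to +91 mm, x -17 to +17; short arm leaves its -y end (y -64 to -30) and ends at x = +75. z up, 0.3 kg. Grip across x at the origin (near its centre of mass) on the upper 14 mm, which stands clear above tray rim and blank.
- slim_square: Loose cast aluminium L, 40 mm tall, the one with the slim arms (both 22 mm wide). Origin: underside, on the long arm's centre line. Long arm along y from -64 to +91 mm, x -11 to +11; short arm leaves its -y end (y -64 to -42) and ends at x = +69. z up, 0.2 kg. Grip across x at the origin on the upper 14 mm, as the wide one.
- oak_blank: Loose rectangular oak block, 50 (x) x 85 (y) x 22 (z) mm, flat on the tray floor between the squares, with no room for fingers beside it until they are out; its y runs along the tray's y. Origin: centre of its underside. Grip across x, on the upper 11 mm so that the fingers clear the sled's rails. About 0.07 kg.
- sled: Fixed small-parts saw sled, plywood base 110 (x) x 160 (y) mm. Origin: on the table under the middle of its bay. Bay floor 9 mm above the table; two dark rails along y, 97 mm long, 12 thick, 8 high, inner faces at x = -31 and +31 mm; fence face at y = +48.5, 18 thick, top at z = 45; open to -y; knob at y = 83, top at z = 57. The blank lies in the bay, long side along the rails.
- mat: Thin black rubber mat, fixed, 160 (x) x 170 (y) x 3 mm: where the squares are set aside. Origin: centre of its underside. Both fit on it turned as in the tray, with origins at (-48, -13.5) and (+54, +13.5) mm in its frame; a little overhang does no harm.
- wax_tin: Bystander, loose: round green slide-wax tin, 66 mm across, 24 mm tall, origin at the centre of its underside. Leave alone.
- star_knob: Bystander, loose: black star knob, 50 x 48 x 27 mm, origin at the centre of its underside. Leave alone.
- hex_key: Bystander, loose: L-shaped steel hex key lying flat, 49 x 114 x 7 mm, origin at the centre of its underside. Leave alone.
- pencil: Bystander, loose: red pencil, 13 x 183 (y) x 9 mm, origin at the centre of its underside; leave alone. Behind it is the fixed saw guard (world m): red hood at x 0.61 to 0.73, y -0.46 to -0.04, z 0.165 to 0.36; riving knife at x 0.67, y -0.16 to -0.03, up to z 0.12; green tube along x at y -0.44 to -0.36, above z 0.34. Carry things round in front of the hood (x under 0.5).
There are look-alikes about, which are no part of the job. What is shaped like the oak_blank but blue or purple is not meant.

How it is judged:
By the outcome, as a careful person would: the job done as asked, in the order asked, and still so for the second after the job is handed in, with the robot touching nothing.
It also fails if it takes over 120 s, if anything falls off the work surface, if the arm or the gripper's body presses on something with over 40 N, if the wrist force passes 120 N, or if a joint passes its speed limit or range.

## Working session

There is one attempt and no reset: what is moved stays moved. The work goes in short steps, Python scripts to look and compute and a tool call to move; the robot and the scene stay as the last step left them, time stands still between calls to the robot, and variables do not carry over. Pictures are saved under pics/ and viewed, at most 14 in all, crops included, and the job is handed in when it is done.

Besides the shell and the picture viewer there is one more tool, called after "Request:" by a JSON object that holds its "fn" and its "kwargs", one argument or row to a line. step_arm: Moves the arm, as the interface text tells. Its arguments: {"type":"object","properties":{"increments":{"type":"array"},"squeeze":{"type":"number"}},"required":["increments"]}

```bash
mkdir -p pics; python3 - <<'E'
from plant import manip, imaging, order
import cv2,json
s=manip.state();print({k:(v if not hasattr(v,'round') else v) for k,v in s.items()},manip.grasp_offset)
for n in ("scene","top"):
    cv2.imwrite(f"pics/{n}0.png",imaging.capture(n)); c=imaging.calibration(n);print(n,c)
E
```

```text
{'clock': 0.0, 'q': array([ 9.21518145e-01,  5.28495968e-01,  1.43393449e+00, -7.34220469e-06,
        1.18138866e+00, -1.78508718e-01]), 'dq': array([ 1.22038320e-04, -2.20723689e-05,  1.84584565e-03,  1.94500440e-03,
       -4.63013268e-04, -9.66413782e-04]), 'joint_efforts': array([ 3.77534070e-04, -4.42352128e+01, -1.78022879e+01, -1.24148919e-04,
        8.39122804e-03, -5.46112659e-06]), 'ee_pos': array([0.28301332, 0.55642972, 0.23030507]), 'ee_rot': array([ 2.33215622e-01,  9.72424411e-01, -1.02059911e-03, -4.44608758e-04]), 'wrist_force': array([0.73644716, 0.47749342, 0.38694085]), 'wrist_torque': array([-0.01164241,  0.03151594,  0.01703624]), 'grip_force': 0.0, 'gripper_width': 0.08536717311661625} 0.0187
scene {'fx': 467.6031490407543, 'fy': 467.6031490407543, 'cx': 282.7744669942393, 'cy': 207.81802039093236, 'rvec': array([ 2.21676209, -0.66286061,  0.31054803]), 'tvec': array([-0.55426129,  0.10005935,  1.01075674])}
top {'fx': 544.618978376998, 'fy': 544.618978376998, 'cx': 270.7982126467476, 'cy': 207.50289587823983, 'rvec': array([ 2.17425362, -2.04513054,  0.21692488]), 'tvec': array([-0.21368001,  0.52981642,  1.23257437])}
```

View pics/scene0.png

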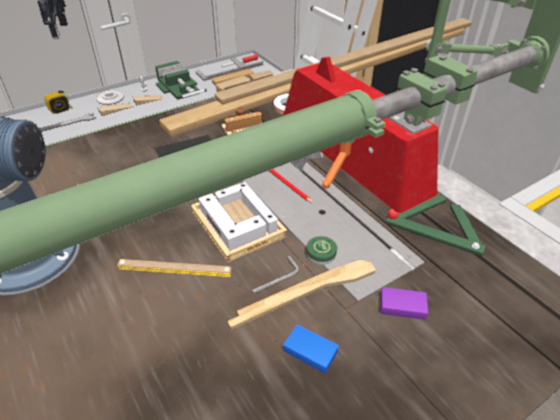

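View pics/top0.png

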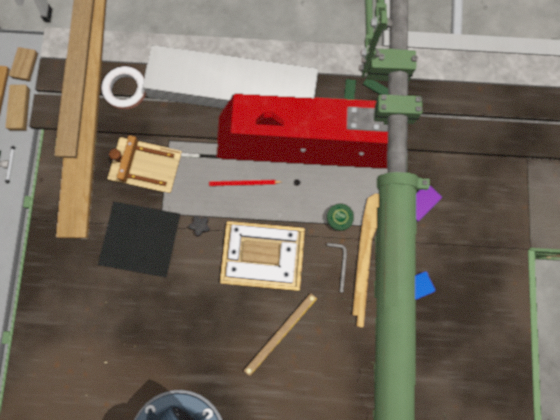

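The top view shows the tray at about (262,256), the mat at (139,240) and the sled at (145,165); blue and purple decoys lie at (424,286) and (427,203). I'll zoom in on the work.

```bash
cat > h.py <<'E'
import numpy as np, cv2
from plant import manip, imaging, order
from scipy.spatial.transform import Rotation as R
def ray(cal,uv,z):
    """pixels -> world points on plane z (pinhole cameras)"""
    uv=np.atleast_2d(uv).astype(float)
    M=R.from_rotvec(np.ravel(cal['rvec'])); 
    d=np.c_[(uv[:,0]-cal['cx'])/cal['fx'],(uv[:,1]-cal['cy'])/cal['fy'],np.ones(len(uv))]
    d=M.inv().apply(d); o=M.inv().apply(-np.ravel(cal['tvec']))
    return o+d*((z-o[2])/d[:,2])[:,None]
def proj(cal,P):
    M=R.from_rotvec(np.ravel(cal['rvec'])); c=M.apply(np.atleast_2d(P))+np.ravel(cal['tvec'])
    return np.c_[cal['fx']*c[:,0]/c[:,2]+cal['cx'],cal['fy']*c[:,1]/c[:,2]+cal['cy']]
E
python3 - <<'E'
from h import *
im=cv2.imread('pics/top0.png'); 
a=cv2.resize(im[205:305,85:315],None,fx=3.4,fy=3.4,interpolation=cv2.INTER_CUBIC)
b=cv2.resize(im[130:205,85:315],None,fx=3.4,fy=3.4,interpolation=cv2.INTER_CUBIC)
cv2.imwrite('pics/c0.png',np.vstack([b,a])); print(a.shape,b.shape)
cal=imaging.calibration('top')
hsv=cv2.cvtColor(im,cv2.COLOR_BGR2HSV)
# mat: dark low-value region
g=(im.max(2)<50).astype('uint8'); 
cs,_=cv2.findContours(cv2.morphologyEx(g,cv2.MORPH_OPEN,np.ones((3,3))),cv2.RETR_EXTERNAL,cv2.CHAIN_APPROX_NONE)
for c in cs:
    if cv2.contourArea(c)>800:
        r=cv2.minAreaRect(c); print('dark',r, ray(cal,[r[0]],.003).round(4), ray(cal,cv2.boxPoints(r),.003).round(4)[:,:2].tolist())
# tray: light wood + white
w=((hsv[...,2]>150)).astype('uint8'); w[:205]=0;w[305:]=0;w[:,:205]=0;w[:,315:]=0
cs,_=cv2.findContours(w,cv2.RETR_EXTERNAL,cv2.CHAIN_APPROX_NONE)
c=max(cs,key=cv2.contourArea); r=cv2.minAreaRect(c); print('tray',r,ray(cal,[r[0]],.022).round(4),ray(cal,cv2.boxPoints(r),.022)[:,:2].round(4).tolist())
w2=((hsv[...,1]<40)&(hsv[...,2]>150)).astype('uint8')*w
cs,_=cv2.findContours(w2,cv2.RETR_EXTERNAL,cv2.CHAIN_APPROX_NONE)
for c in cs:
    if cv2.contourArea(c)>200:
        r=cv2.minAreaRect(c); print('sq',r,ray(cal,cv2.boxPoints(r),.04)[:,:2].round(4).tolist())
E
```

```text
(340, 782, 3) (255, 782, 3)
tray ((262.2768859863281, 255.2135009765625), (80.49079132080078, 63.34722137451172), 5.355824947357178) [[ 0.4317 -0.1674  0.022 ]] [[0.3599, -0.0703], [0.5116, -0.0724], [0.5051, -0.2666], [0.3539, -0.2599]]
sq ((260.804931640625, 259.2492370605469), (67.58158874511719, 40.39358901977539), 5.572197437286377) [[0.3755, -0.0846], [0.4706, -0.0864], [0.4647, -0.2462], [0.3699, -0.2419]]
sq ((262.3688659667969, 244.442626953125), (67.08698272705078, 34.67518615722656), 5.19442892074585) [[0.4164, -0.0865], [0.4989, -0.0876], [0.4941, -0.247], [0.4117, -0.2438]]
sq ((259.5, 213.0), (16.0, 109.0), 90.0) [[0.5416, -0.023], [0.5577, -0.2837], [0.5187, -0.2855], [0.5028, -0.0264]]
```

View pics/c0.png

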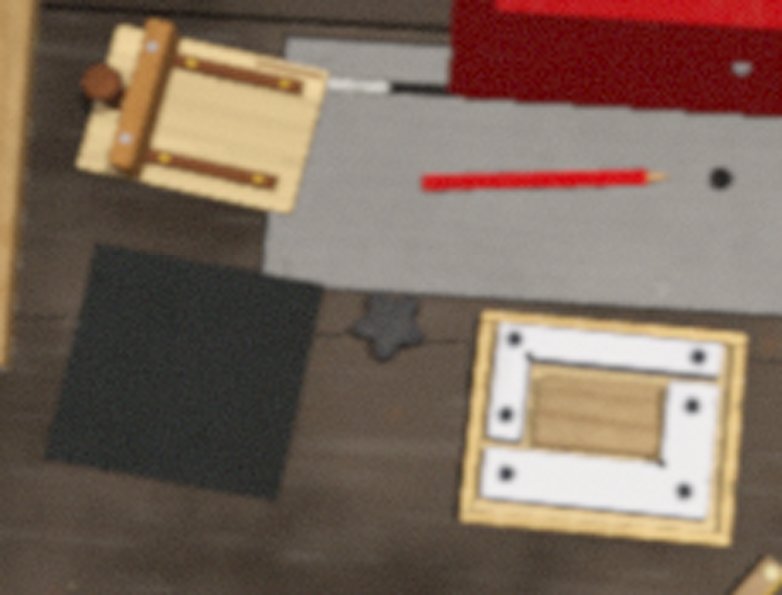

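The crop shows the wide square on the tray's near (-x) side with its short arm to the right. The slim square is on the far side, turned 180°, with the oak blank between them. The mat's corners are at about (95,245), (322,287), (277,497) and (47,458) in the crop. The sled's fence and knob are on its left (+y).

```bash
python3 - <<'E'
from h import *
cal=imaging.calibration('top')
f=lambda L:[((x+.5)/3.4-.5+85,(y+.5)/3.4-.5+130) for x,y in L]
def rep(n,L,z):
    P=ray(cal,f(L),z)[:,:2]; print(n,'ctr',P.mean(0).round(4))
    for i in range(len(P)):
        d=P[(i+1)%len(P)]-P[i]; print('   ',P[i].round(4),'edge',np.linalg.norm(d).round(4),np.degrees(np.arctan2(d[1],d[0])).round(1))
rep('mat',[(95,245),(322,287),(277,497),(47,458)],.003)
rep('tray',[(483,309),(748,332),(729,547),(460,521)],.022)
rep('sledbase',[(120,25),(327,72),(292,212),(77,165)],.009)
rep('wide',[(481,447),(481,499),(703,520),(717,380)],.047)
rep('blank',[(530,372),(665,383),(660,460),(528,447)],.029)
rep('railends',[(303,80),(302,94),(276,176),(273,190)],.017)
E
```

```text
mat ctr [0.4561 0.1346]
    [0.5435 0.2101] edge 0.1685 -97.1
    [0.5227 0.0428] edge 0.1534 173.5
    [0.3703 0.0601] edge 0.1662 84.0
    [0.3878 0.2253] edge 0.1565 -5.6
tray ctr [ 0.4324 -0.168 ]
    [ 0.5103 -0.0762] edge 0.1888 -91.5
    [ 0.5053 -0.265 ] edge 0.1517 177.8
    [ 0.3538 -0.2591] edge 0.1873 88.0
    [ 0.3602 -0.0719] edge 0.1502 -1.7
sledbase ctr [0.6422 0.1401]
    [0.7095 0.2099] edge 0.1587 -99.7
    [0.6827 0.0534] edge 0.1083 171.9
    [0.5755 0.0687] edge 0.1618 81.0
    [0.6009 0.2285] edge 0.1102 -9.7
wide ctr [ 0.4048 -0.1637]
    [ 0.4097 -0.0846] edge 0.0355 -175.5
    [ 0.3743 -0.0873] edge 0.152 -91.9
    [ 0.3694 -0.2392] edge 0.0967 -2.7
    [ 0.466  -0.2438] edge 0.1689 109.4
blank ctr [ 0.4386 -0.1612]
    [ 0.4663 -0.1132] edge 0.095 -91.2
    [ 0.4643 -0.2082] edge 0.0541 179.6
    [ 0.4102 -0.2079] edge 0.0923 87.9
    [ 0.4136 -0.1157] edge 0.0527 2.6
railends ctr [0.631  0.0753]
    [0.6731 0.0689] edge 0.0107 -178.3
    [0.6624 0.0686] edge 0.064 168.5
    [0.5996 0.0813] edge 0.0106 174.0
    [0.5891 0.0824] edge 0.0851 -9.2
```

```bash
cat >> h.py <<'E'
def plan(x,y,z,yaw):
    """move (cm, deg, tool axes) to TCP x,y,z with tool pointing down and tool y axis at world angle yaw (deg)"""
    s=manip.state(); q=R.from_quat(s['ee_rot']); t=np.radians(yaw)
    Y=np.array([np.cos(t),np.sin(t),0]); Z=np.array([0,0,-1.]); T=R.from_matrix(np.c_[np.cross(Y,Z),Y,Z])
    d=q.inv().apply(np.array([x,y,z])-s['ee_pos'])*100; r=np.degrees((q.inv()*T).as_rotvec())
    print('d',d.round(2),'r',r.round(2),'t',round(s['clock'],2))
def fk(cal,uv,z):
    """fisheye pixels -> world points on plane z"""
    uv=np.atleast_2d(uv).astype(float); p=np.c_[(uv[:,0]-cal['cx'])/cal['fx'],(uv[:,1]-cal['cy'])/cal['fy']]
    r=np.linalg.norm(p,axis=1)+1e-12; d=np.c_[p*(np.sin(r)/r)[:,None],np.cos(r)]
    M=R.from_rotvec(np.ravel(cal['rvec'])); d=M.inv().apply(d); o=M.inv().apply(-np.ravel(cal['tvec']))
    return o+d*((z-o[2])/d[:,2])[:,None]
E
python3 - <<'E'
from h import *
plan(.5,.12,.30,-2)
E
```

```text
d [-39.13 -29.08  -6.91] r [-1.100e-01  5.000e-02  6.503e+01] t 0.1
```

Request:
{"fn": "step_arm", "kwargs": {
  "increments": [
    {"dx": -39.1,"dy": -29.1,"dz": -6.9,"rz": 65,"gripper": 0},
    {"dx": -39.1,"dy": -29.1,"dz": -6.9,"rz": 65},
    {"dx": -39.1,"dy": -29.1,"dz": -6.9,"rz": 65},
    {"dx": -39.1,"dy": -29.1,"dz": -6.9,"rz": 65},
    {"dx": -39.1,"dy": -29.1,"dz": -6.9,"rz": 65},
    {"dx": -39.1,"dy": -29.1,"dz": -6.9,"rz": 65},
    {"dx": -39.1,"dy": -29.1,"dz": -6.9,"rz": 65},
    {"dx": -39.1,"dy": -29.1,"dz": -6.9,"rz": 65},
    {"dx": -39.1,"dy": -29.1,"dz": -6.9,"rz": 65},
    {"dx": -39.1,"dy": -29.1,"dz": -6.9,"rz": 65},
    {"dx": -39.1,"dy": -29.1,"dz": -6.9,"rz": 65},
    {"dx": -39.1,"dy": -29.1,"dz": -6.9,"rz": 65},
    {"dx": -39.1,"dy": -29.1,"dz": -6.9,"rz": 65},
    {"dx": -39.1,"dy": -29.1,"dz": -6.9,"rz": 65},
    {"dx": -39.1,"dy": -29.1,"dz": -6.9,"rz": 65},
    {"dx": -39.1,"dy": -29.1,"dz": -6.9,"rz": 65}
  ]
}}

```text
schema error: expected keys dx, dy, dz, rx, ry, rz, gripper
```

```bash
python3 - <<'E'
from h import *
import pickle
s=manip.state(); print(s['q'].round(3),s['ee_pos'].round(4),s['clock'])
cal=imaging.calibration('wrist'); im=imaging.capture('wrist')
cv2.imwrite('pics/w1.png',im); pickle.dump(cal,open('w1.pkl','wb')); print(cal)
plan(.42,-.165,.27,-2)
E
```

```text
[ 0.922  0.528  1.434 -0.     1.181 -0.179] [0.2831 0.5565 0.2304] 0.1
{'fx': 325.19226210127806, 'fy': 325.19226210127806, 'cx': 282.2404872312072, 'cy': 206.67816568966958, 'rvec': array([-2.43019807, -1.48928901, -0.24323959]), 'tvec': array([-0.6238108 , -0.04188775,  0.38066494])}
d [-44.93 -58.11  -3.86] r [-9.000e-02  4.000e-02  6.503e+01] t 0.15
```

View pics/w1.png

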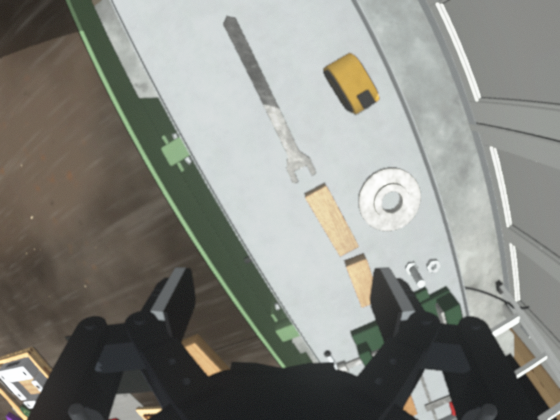

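That view came before any move, so it shows only the side bench; every row needs all seven keys. I'll send the move again.

Request:
{"fn": "step_arm", "kwargs": {
  "increments": [
    {"dx": -39.1,"dy": -29.1,"dz": -6.9,"rx": 0,"ry": 0,"rz": 65,"gripper": 0},
    {"dx": -39.1,"dy": -29.1,"dz": -6.9,"rx": 0,"ry": 0,"rz": 65,"gripper": 0},
    {"dx": -39.1,"dy": -29.1,"dz": -6.9,"rx": 0,"ry": 0,"rz": 65,"gripper": 0},
    {"dx": -39.1,"dy": -29.1,"dz": -6.9,"rx": 0,"ry": 0,"rz": 65,"gripper": 0},
    {"dx": -39.1,"dy": -29.1,"dz": -6.9,"rx": 0,"ry": 0,"rz": 65,"gripper": 0},
    {"dx": -39.1,"dy": -29.1,"dz": -6.9,"rx": 0,"ry": 0,"rz": 65,"gripper": 0},
    {"dx": -39.1,"dy": -29.1,"dz": -6.9,"rx": 0,"ry": 0,"rz": 65,"gripper": 0},
    {"dx": -39.1,"dy": -29.1,"dz": -6.9,"rx": 0,"ry": 0,"rz": 65,"gripper": 0},
    {"dx": -39.1,"dy": -29.1,"dz": -6.9,"rx": 0,"ry": 0,"rz": 65,"gripper": 0},
    {"dx": -39.1,"dy": -29.1,"dz": -6.9,"rx": 0,"ry": 0,"rz": 65,"gripper": 0},
    {"dx": -39.1,"dy": -29.1,"dz": -6.9,"rx": 0,"ry": 0,"rz": 65,"gripper": 0},
    {"dx": -39.1,"dy": -29.1,"dz": -6.9,"rx": 0,"ry": 0,"rz": 65,"gripper": 0},
    {"dx": -39.1,"dy": -29.1,"dz": -6.9,"rx": 0,"ry": 0,"rz": 65,"gripper": 0},
    {"dx": -39.1,"dy": -29.1,"dz": -6.9,"rx": 0,"ry": 0,"rz": 65,"gripper": 0},
    {"dx": -39.1,"dy": -29.1,"dz": -6.9,"rx": 0,"ry": 0,"rz": 65,"gripper": 0}
  ]
}}

```text
clock: 1.65
ee_pos: [0.4992, 0.1215, 0.3001]
ee_rot: [0.718, 0.696, -0.0, -0.0]
wrist_force: [-0.6, 0.1, -0.3]
gripper_width: 0.0857
grip_force: 0.0
```

```bash
python3 - <<'E'
from h import *
import pickle
s=manip.state(); print(s['q'].round(3),s['ee_pos'].round(4),s['clock'])
cal=imaging.calibration('wrist'); im=imaging.capture('wrist')
cv2.imwrite('pics/w2.png',im); pickle.dump(cal,open('w2.pkl','wb'))
M=R.from_rotvec(cal['rvec']); print('cam',M.inv().apply(-cal['tvec']).round(3),M.inv().as_matrix().round(2).tolist())
plan(.42,-.165,.27,-2)
E
```

```text
[0.021 0.296 1.619 0.    1.227 0.053] [0.4992 0.1215 0.3001] 1.65
cam [0.503 0.205 0.442] [[1.0, -0.03, -0.01], [-0.03, -0.95, -0.32], [-0.0, 0.32, -0.95]]
d [-28.88  -7.     3.02] r [-0.02 -0.    0.14] t 1.7
```

View pics/w2.png

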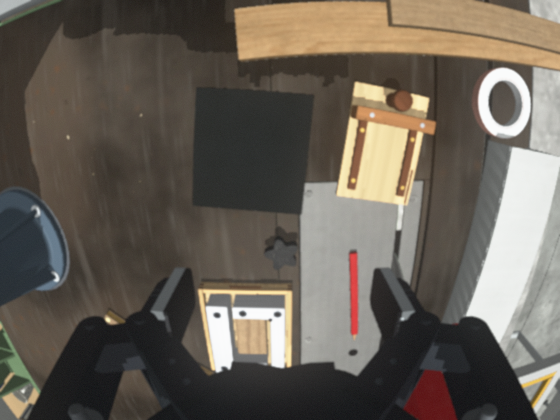

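The wrist view shows the mat at (193–313, 88–213), the sled at (337–435, 80–205) with its rails at about x=357 and x=405, the star knob at (281,250) and the tray at (246,325).

```bash
cat >> h.py <<'E'
def rect(mask,cal,z,amin=60,f=fk):
    out=[]
    cs,_=cv2.findContours(mask.astype('uint8'),cv2.RETR_EXTERNAL,cv2.CHAIN_APPROX_NONE)
    for c in cs:
        if cv2.contourArea(c)<amin: continue
        P=f(cal,c[:,0],z)[:,:2]*1000; r=cv2.minAreaRect(P.astype('float32')); (w,h),a=r[1],r[2]
        if w>h: a-=90; w,h=h,w      # a: angle of short side (x axis)
        a=(a+90)%180-90
        out.append((np.round(r[0],1).tolist(),round(w,1),round(h,1),round(a,2)))
    return out
def roi(m,u0,u1,v0,v1):
    o=np.zeros_like(m,dtype='uint8'); o[v0:v1,u0:u1]=m[v0:v1,u0:u1]; return o
E
python3 - <<'E'
from h import *
import pickle
im=cv2.imread('pics/w2.png'); cal=pickle.load(open('w2.pkl','rb')); hsv=cv2.cvtColor(im,cv2.COLOR_BGR2HSV)
for p in [(250,150),(380,150),(357,165),(405,170),(180,150),(395,122)]: print(p,im[p[1],p[0]],hsv[p[1],p[0]])
for th in (40,46,52): print('mat',th,rect(cv2.morphologyEx(roi(im.max(2)<th,180,325,75,225),cv2.MORPH_CLOSE,np.ones((5,5))),cal,.003,3000))
br=roi((hsv[...,2]<150)&(hsv[...,1]>110),345,425,128,205)
print('rails',rect(br,cal,.017,50))
pl=roi((hsv[...,2]>150)&(hsv[...,1]>50),325,440,135,215)
print('ply',rect(cv2.morphologyEx(pl,cv2.MORPH_CLOSE,np.ones((15,15))),cal,.009,500))
E
```

```text
(250, 150) [48 48 45] [90 16 48]
(380, 150) [175 226 244] [ 22  72 244]
(357, 165) [ 71  95 139] [ 11 125 139]
(405, 170) [ 68  93 137] [ 11 128 137]
(180, 150) [64 72 80] [15 51 80]
(395, 122) [ 95 144 201] [ 14 134 201]
mat 40 []
mat 46 []
mat 52 [([454.8, 136.4], 156.0, 168.3, -7.12)]
rails [([672.1, 118.6], 10.1, 92.8, -9.22), ([599.1, 124.6], 9.6, 82.8, -9.07)]
ply [([635.5, 113.9], 105.7, 111.8, 80.51)]
```

Request:
{"fn": "step_arm", "kwargs": {
  "increments": [
    {"dx": -28.9,"dy": -7.0,"dz": 3.0,"rx": 0,"ry": 0,"rz": 0,"gripper": 0},
    {"dx": -28.9,"dy": -7.0,"dz": 3.0,"rx": 0,"ry": 0,"rz": 0,"gripper": 0},
    {"dx": -28.9,"dy": -7.0,"dz": 3.0,"rx": 0,"ry": 0,"rz": 0,"gripper": 0},
    {"dx": -28.9,"dy": -7.0,"dz": 3.0,"rx": 0,"ry": 0,"rz": 0,"gripper": 0},
    {"dx": -28.9,"dy": -7.0,"dz": 3.0,"rx": 0,"ry": 0,"rz": 0,"gripper": 0},
    {"dx": -28.9,"dy": -7.0,"dz": 3.0,"rx": 0,"ry": 0,"rz": 0,"gripper": 0},
    {"dx": -28.9,"dy": -7.0,"dz": 3.0,"rx": 0,"ry": 0,"rz": 0,"gripper": 0},
    {"dx": -28.9,"dy": -7.0,"dz": 3.0,"rx": 0,"ry": 0,"rz": 0,"gripper": 0}
  ]
}}

```text
clock: 2.5
ee_pos: [0.4197, -0.1666, 0.2702]
ee_rot: [0.72, 0.694, 0.0, -0.0]
wrist_force: [-0.1, -0.4, 0.4]
gripper_width: 0.0852
grip_force: 0.0
```

```bash
python3 - <<'E'
from h import *
import pickle
s=manip.state(); print(s['q'].round(3),s['ee_pos'].round(4),s['clock'])
cal=imaging.calibration('wrist'); im=imaging.capture('wrist')
cv2.imwrite('pics/w3.png',im); pickle.dump(cal,open('w3.pkl','wb'))
E
```

```text
[-6.260e-01  2.400e-01  1.799e+00  1.000e-03  1.104e+00 -5.900e-01] [ 0.4197 -0.1666  0.2702] 2.5
```

View pics/w3.png

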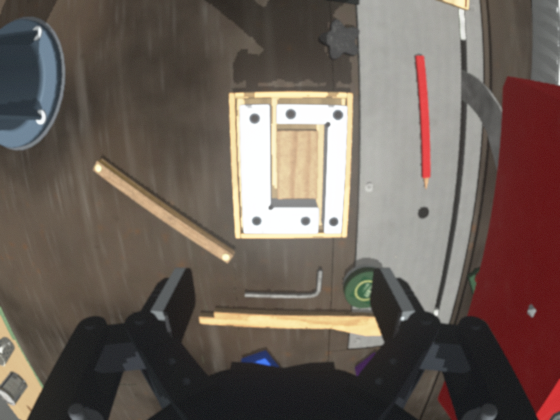

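The wrist view shows the tray at (230–352, 92–238), with the wide square on the left (near) side and the slim one on the right, as expected. The blank is at (298,163).

```bash
python3 - <<'E'
from h import *
import pickle
im=cv2.imread('pics/w3.png'); cal=pickle.load(open('w3.pkl','rb')); hsv=cv2.cvtColor(im,cv2.COLOR_BGR2HSV)
w=roi((hsv[...,1]<30)&(hsv[...,2]>215),225,360,88,245)
cs,_=cv2.findContours(w,cv2.RETR_EXTERNAL,cv2.CHAIN_APPROX_NONE)
for c in cs:
    if cv2.contourArea(c)<200: continue
    P=fk(cal,c[:,0],.047)[:,:2]*1000; r=cv2.minAreaRect(P.astype('float32')); print('sq',np.round(r[0],1),np.round(r[1],1),round(r[2],2)); print(cv2.boxPoints(r).round(1).tolist())
t=roi((hsv[...,2]>150),222,362,85,248); t=cv2.morphologyEx(t,cv2.MORPH_OPEN,np.ones((3,3)))
print('tray rim',rect(t,cal,.022,3000))
b=roi((hsv[...,1]>60)&(hsv[...,2]>130),279,319,128,202); print('blank',rect(b,cal,.029,500))
E
```

```text
sq [ 417.6 -165.3] [153.4  92.3] 87.87
[[368.70001220703125, -240.1999969482422], [460.8999938964844, -243.6999969482422], [466.6000061035156, -90.4000015258789], [374.3999938964844, -86.9000015258789]]
sq [ 453.3 -166.5] [154.3  79.7] 87.9
[[410.6000061035156, -242.10000610351562], [490.29998779296875, -245.0], [495.8999938964844, -90.9000015258789], [416.20001220703125, -87.9000015258789]]
tray rim [([431.0, -167.0], 149.7, 188.1, -1.85)]
blank [([440.6, -162.3], 48.2, 90.2, -2.31)]
```

```bash
python3 - <<'E'
from h import *
plan(.388,-.178,.031,-2.1)
E
```

```text
d [-1.39 -3.14 23.92] r [-0.02 -0.05  0.11] t 2.55
```

Request:
{"fn": "step_arm", "kwargs": {
  "increments": [
    {"dx": -1.3,"dy": -3.1,"dz": 5,"rx": 0,"ry": 0,"rz": 0.1,"gripper": 0},
    {"dx": -1.3,"dy": -3.1,"dz": 10,"rx": 0,"ry": 0,"rz": 0.1,"gripper": 0},
    {"dx": -1.3,"dy": -3.1,"dz": 14,"rx": 0,"ry": 0,"rz": 0.1,"gripper": 0},
    {"dx": -1.3,"dy": -3.1,"dz": 17,"rx": 0,"ry": 0,"rz": 0.1,"gripper": 0},
    {"dx": -1.3,"dy": -3.1,"dz": 17,"rx": 0,"ry": 0,"rz": 0.1,"gripper": 0},
    {"dx": -1.3,"dy": -3.1,"dz": 17,"rx": 0,"ry": 0,"rz": 0.1,"gripper": 0}
  ]
}}

```text
clock: 3.15
ee_pos: [0.3892, -0.1768, 0.1006]
ee_rot: [0.719, 0.695, 0.0, -0.0]
wrist_force: [0.8, -0.5, 0.3]
gripper_width: 0.0854
grip_force: 0.0
```

```bash
python3 - <<'E'
from h import *
print(manip.state()['ee_pos'].round(4)); plan(.388,-.178,.031,-2.1)
E
```

```text
[ 0.3892 -0.1768  0.1006]
d [-0.13 -0.11  6.96] r [-0.03 -0.03  0.19] t 3.15
```

Request:
{"fn": "step_arm", "kwargs": {
  "increments": [
    {"dx": -0.1,"dy": -0.1,"dz": 3,"rx": 0,"ry": 0,"rz": 0.2,"gripper": 0},
    {"dx": -0.1,"dy": -0.1,"dz": 5.5,"rx": 0,"ry": 0,"rz": 0.2,"gripper": 0},
    {"dx": -0.1,"dy": -0.1,"dz": 6.95,"rx": 0,"ry": 0,"rz": 0.2,"gripper": 0},
    {"dx": -0.1,"dy": -0.1,"dz": 6.95,"rx": 0,"ry": 0,"rz": 0.2,"gripper": 0},
    {"dx": -0.1,"dy": -0.1,"dz": 6.95,"rx": 0,"ry": 0,"rz": 0.2,"gripper": 0}
  ]
}}

```text
clock: 3.65
ee_pos: [0.3889, -0.1794, 0.0323]
ee_rot: [0.721, 0.693, 0.0, 0.002]
wrist_force: [0.5, -0.6, 0.4]
gripper_width: 0.0852
grip_force: 0.0
```

Request:
{"fn": "step_arm", "kwargs": {
  "increments": [
    {"dx": 0,"dy": 0,"dz": 0,"rx": 0,"ry": 0,"rz": 0,"gripper": 1},
    {"dx": 0,"dy": 0,"dz": 0,"rx": 0,"ry": 0,"rz": 0,"gripper": 1},
    {"dx": 0,"dy": 0,"dz": 0,"rx": 0,"ry": 0,"rz": 0,"gripper": 1},
    {"dx": 0,"dy": 0,"dz": 0,"rx": 0,"ry": 0,"rz": 0,"gripper": 1},
    {"dx": 0,"dy": 0,"dz": 0,"rx": 0,"ry": 0,"rz": 0,"gripper": 1},
    {"dx": 0,"dy": 0,"dz": 0,"rx": 0,"ry": 0,"rz": 0,"gripper": 1},
    {"dx": 0,"dy": 0,"dz": 0,"rx": 0,"ry": 0,"rz": 0,"gripper": 1}
  ],
  "squeeze": 70
}}

```text
clock: 4.35
ee_pos: [0.3878, -0.1792, 0.0317]
ee_rot: [0.721, 0.693, 0.0, 0.001]
wrist_force: [0.2, 0.9, 9.4]
gripper_width: 0.0322
grip_force: 69.8
```

```bash
python3 - <<'E'
from h import *
s=manip.state();print(s['ee_pos'].round(4),s['gripper_width'],s['grip_force'],s['wrist_force']); plan(.388,-.178,.14,-2.1)
cv2.imwrite('pics/w4.png',imaging.capture('wrist'))
E
```

```text
[ 0.3878 -0.1792  0.0317] 0.03221284937919586 69.7666883468628 [0.21672657 0.85839615 9.44165156]
d [  0.11   0.03 -10.83] r [ 0.07  0.05 -0.17] t 4.35
```

View pics/w4.png

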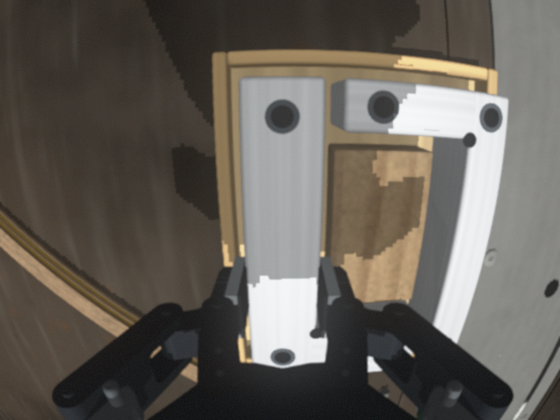

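The gripper holds the wide square across its long arm, at about (285,310) in the picture. Next I'll lift it straight up.

Request:
{"fn": "step_arm", "kwargs": {
  "increments": [
    {"dx": 0,"dy": 0,"dz": -1,"rx": 0,"ry": 0,"rz": 0,"gripper": 1},
    {"dx": 0,"dy": 0,"dz": -3,"rx": 0,"ry": 0,"rz": 0,"gripper": 1},
    {"dx": 0,"dy": 0,"dz": -6,"rx": 0,"ry": 0,"rz": 0,"gripper": 1},
    {"dx": 0,"dy": 0,"dz": -9,"rx": 0,"ry": 0,"rz": 0,"gripper": 1},
    {"dx": 0,"dy": 0,"dz": -11,"rx": 0,"ry": 0,"rz": 0,"gripper": 1},
    {"dx": 0,"dy": 0,"dz": -11,"rx": 0,"ry": 0,"rz": 0,"gripper": 1}
  ]
}}

```text
clock: 5.0
ee_pos: [0.3885, -0.1798, 0.1431]
ee_rot: [0.721, 0.693, 0.0, 0.003]
wrist_force: [0.2, -0.6, -2.9]
gripper_width: 0.0322
grip_force: 70.8
```

```bash
python3 - <<'E'
from h import *
s=manip.state();print(s['gripper_width'],s['grip_force'],s['wrist_force'],s['wrist_torque'])
a=np.radians(-6.8);c=np.array([.4555,.1355]);Rm=np.array([[np.cos(a),-np.sin(a)],[np.sin(a),np.cos(a)]])
w=c+Rm@[-.048,-.0135]; sl=c+Rm@[.054,.0135]; print('wide',w,'slim',sl)
plan(*w,.14,-6.8)
cv2.imwrite('pics/w5.png',imaging.capture('wrist'))
E
```

```text
0.032172338518709466 70.81480264663696 [ 0.20254177 -0.5704327  -2.90672524] [-0.04878297  0.01505138 -0.0134404 ]
wide [0.4062392  0.12777836] slim [0.51071859 0.14251122]
d [30.8   0.55  0.21] r [0.26 0.18 4.53] t 5.0
```

View pics/w5.png

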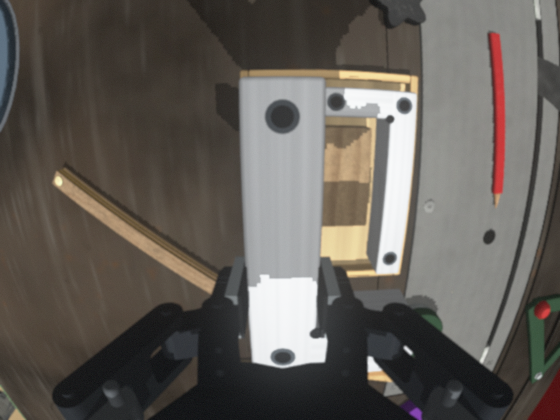

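The square hangs level, in the same place in the gripper as before, and the slim square and blank haven't moved. Next it goes to the mat.

Request:
{"fn": "step_arm", "kwargs": {
  "increments": [
    {"dx": 15,"dy": 0.3,"dz": 0,"rx": 0.2,"ry": 0.1,"rz": 4.5,"gripper": 1},
    {"dx": 30.8,"dy": 0.6,"dz": 0.2,"rx": 0.2,"ry": 0.1,"rz": 4.5,"gripper": 1},
    {"dx": 30.8,"dy": 0.6,"dz": 0.2,"rx": 0.2,"ry": 0.1,"rz": 4.5,"gripper": 1},
    {"dx": 30.8,"dy": 0.6,"dz": 0.2,"rx": 0.2,"ry": 0.1,"rz": 4.5,"gripper": 1},
    {"dx": 30.8,"dy": 0.6,"dz": 0.2,"rx": 0.2,"ry": 0.1,"rz": 4.5,"gripper": 1},
    {"dx": 30.8,"dy": 0.6,"dz": 0.2,"rx": 0.2,"ry": 0.1,"rz": 4.5,"gripper": 1},
    {"dx": 30.8,"dy": 0.6,"dz": 0.2,"rx": 0.2,"ry": 0.1,"rz": 4.5,"gripper": 1},
    {"dx": 30.8,"dy": 0.6,"dz": 0.2,"rx": 0.2,"ry": 0.1,"rz": 4.5,"gripper": 1},
    {"dx": 30.8,"dy": 0.6,"dz": 0.2,"rx": 0.2,"ry": 0.1,"rz": 4.5,"gripper": 1},
    {"dx": 30.8,"dy": 0.6,"dz": 0.2,"rx": 0.2,"ry": 0.1,"rz": 4.5,"gripper": 1}
  ]
}}

```text
clock: 6.05
ee_pos: [0.4055, 0.1271, 0.1383]
ee_rot: [0.748, 0.663, -0.001, -0.002]
wrist_force: [0.1, 0.0, -2.1]
gripper_width: 0.0317
grip_force: 70.8
```

```bash
python3 - <<'E'
from h import *
print(manip.state()['ee_pos'].round(4)); plan(.4062,.1278,.0285,-6.8)
E
```

```text
[0.4055 0.1271 0.1383]
d [ 0.07  0.12 10.98] r [-0.29 -0.06 -0.12] t 6.05
```

Request:
{"fn": "step_arm", "kwargs": {
  "increments": [
    {"dx": 0.1,"dy": 0.1,"dz": 4,"rx": -0.2,"ry": 0,"rz": -0.1,"gripper": 1},
    {"dx": 0.1,"dy": 0.1,"dz": 8,"rx": -0.2,"ry": 0,"rz": -0.1,"gripper": 1},
    {"dx": 0.1,"dy": 0.1,"dz": 10,"rx": -0.2,"ry": 0,"rz": -0.1,"gripper": 1},
    {"dx": 0.1,"dy": 0.1,"dz": 10.5,"rx": -0.2,"ry": 0,"rz": -0.1,"gripper": 1},
    {"dx": 0.1,"dy": 0.1,"dz": 10.8,"rx": -0.2,"ry": 0,"rz": -0.1,"gripper": 1},
    {"dx": 0.1,"dy": 0.1,"dz": 10.9,"rx": -0.2,"ry": 0,"rz": -0.1,"gripper": 1},
    {"dx": 0.1,"dy": 0.1,"dz": 10.9,"rx": -0.2,"ry": 0,"rz": -0.1,"gripper": 1}
  ]
}}

```text
clock: 6.75
ee_pos: [0.4074, 0.1293, 0.0307]
ee_rot: [0.747, 0.665, 0.001, 0.0]
wrist_force: [0.1, 1.2, -3.3]
gripper_width: 0.0326
grip_force: 70.8
```

Request:
{"fn": "step_arm", "kwargs": {
  "increments": [
    {"dx": -0.1,"dy": -0.1,"dz": 0.1,"rx": 0,"ry": 0,"rz": 0,"gripper": 1},
    {"dx": -0.1,"dy": -0.1,"dz": 0.2,"rx": 0,"ry": 0,"rz": 0,"gripper": 1},
    {"dx": -0.1,"dy": -0.1,"dz": 0.25,"rx": 0,"ry": 0,"rz": 0,"gripper": 1},
    {"dx": -0.1,"dy": -0.1,"dz": 0.25,"rx": 0,"ry": 0,"rz": 0,"gripper": 1}
  ]
}}

```text
clock: 7.15
ee_pos: [0.4055, 0.1288, 0.0277]
ee_rot: [0.747, 0.665, 0.001, -0.0]
wrist_force: [-0.1, 0.1, 2.1]
gripper_width: 0.0323
grip_force: 71.5
```

Request:
{"fn": "step_arm", "kwargs": {
  "increments": [
    {"dx": 0,"dy": 0,"dz": 0,"rx": 0,"ry": 0,"rz": 0,"gripper": 0.2},
    {"dx": 0,"dy": 0,"dz": 0,"rx": 0,"ry": 0,"rz": 0,"gripper": 0},
    {"dx": 0,"dy": 0,"dz": 0,"rx": 0,"ry": 0,"rz": 0,"gripper": 0},
    {"dx": 0,"dy": 0,"dz": 0,"rx": 0,"ry": 0,"rz": 0,"gripper": 0},
    {"dx": 0,"dy": 0,"dz": -3,"rx": 0,"ry": 0,"rz": 0,"gripper": 0},
    {"dx": 0,"dy": 0,"dz": -7,"rx": 0,"ry": 0,"rz": 0,"gripper": 0},
    {"dx": 0,"dy": 0,"dz": -11,"rx": 0,"ry": 0,"rz": 0,"gripper": 0},
    {"dx": 0,"dy": 0,"dz": -11,"rx": 0,"ry": 0,"rz": 0,"gripper": 0}
  ]
}}

```text
clock: 7.95
ee_pos: [0.4083, 0.1288, 0.1412]
ee_rot: [0.747, 0.665, 0.005, 0.003]
wrist_force: [0.7, -0.1, -0.6]
gripper_width: 0.0855
grip_force: 0.0
```

```bash
python3 - <<'E'
from h import *
import pickle
print(manip.state()['ee_pos'].round(4)); 
cal=imaging.calibration('wrist'); im=imaging.capture('wrist')
cv2.imwrite('pics/w6.png',im); pickle.dump(cal,open('w6.pkl','wb'))
plan(.4825,-.1545,.12,-2.1)
E
```

```text
[0.4083 0.1288 0.1412]
d [-27.26  10.77   1.94] r [ 0.37 -0.14 -4.57] t 8.0
```

View pics/w6.png

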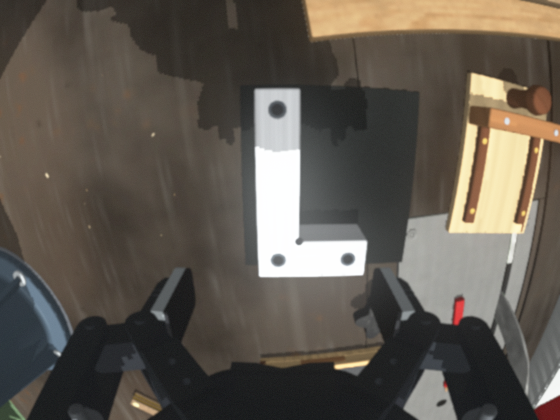

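The wide square lies flat on the left half of the mat, at (255–365, 88–275). The slim square is next.

Request:
{"fn": "step_arm", "kwargs": {
  "increments": [
    {"dx": -13,"dy": 5,"dz": 0,"rx": 0.3,"ry": -0.1,"rz": -4.6,"gripper": 0},
    {"dx": -27.2,"dy": 10.7,"dz": 0.5,"rx": 0.3,"ry": -0.1,"rz": -4.6,"gripper": 0},
    {"dx": -27.2,"dy": 10.7,"dz": 0.5,"rx": 0.3,"ry": -0.1,"rz": -4.6,"gripper": 0},
    {"dx": -27.2,"dy": 10.7,"dz": 0.5,"rx": 0.3,"ry": -0.1,"rz": -4.6,"gripper": 0},
    {"dx": -27.2,"dy": 10.7,"dz": 0.5,"rx": 0.3,"ry": -0.1,"rz": -4.6,"gripper": 0},
    {"dx": -27.2,"dy": 10.7,"dz": 0.5,"rx": 0.3,"ry": -0.1,"rz": -4.6,"gripper": 0},
    {"dx": -27.2,"dy": 10.7,"dz": 1.5,"rx": 0.3,"ry": -0.1,"rz": -4.6,"gripper": 0},
    {"dx": -27.2,"dy": 10.7,"dz": 3,"rx": 0.3,"ry": -0.1,"rz": -4.6,"gripper": 0},
    {"dx": -27.2,"dy": 10.7,"dz": 3,"rx": 0.3,"ry": -0.1,"rz": -4.6,"gripper": 0},
    {"dx": -27.2,"dy": 10.7,"dz": 3,"rx": 0.3,"ry": -0.1,"rz": -4.6,"gripper": 0}
  ]
}}

```text
clock: 9.0
ee_pos: [0.4788, -0.1527, 0.1056]
ee_rot: [0.72, 0.694, -0.002, -0.004]
wrist_force: [1.0, 0.8, 1.1]
gripper_width: 0.0853
grip_force: 0.0
```

```bash
python3 - <<'E'
from h import *
print(manip.state()['ee_pos'].round(4)); plan(.4822,-.155,.0315,-2.1)
E
```

```text
[ 0.4788 -0.1527  0.1056]
d [-0.23  0.42  7.41] r [-0.5  -0.11  0.06] t 9.0
```

Request:
{"fn": "step_arm", "kwargs": {
  "increments": [
    {"dx": -0.2,"dy": 0.2,"dz": 2,"rx": -0.2,"ry": 0,"rz": 0,"gripper": 0},
    {"dx": -0.2,"dy": 0.2,"dz": 4,"rx": -0.2,"ry": 0,"rz": 0,"gripper": 0},
    {"dx": -0.2,"dy": 0.2,"dz": 4,"rx": -0.2,"ry": 0,"rz": 0,"gripper": 0},
    {"dx": -0.2,"dy": 0.2,"dz": 4,"rx": -0.2,"ry": 0,"rz": 0,"gripper": 0},
    {"dx": -0.2,"dy": 0.2,"dz": 4,"rx": -0.2,"ry": 0,"rz": 0,"gripper": 0}
  ]
}}

```text
clock: 9.5
ee_pos: [0.4823, -0.1559, 0.0678]
ee_rot: [0.72, 0.694, -0.0, 0.0]
wrist_force: [0.3, 0.1, 0.7]
gripper_width: 0.085
grip_force: 0.0
```

```bash
python3 - <<'E'
from h import *
print(manip.state()['ee_pos'].round(4)); plan(.4822,-.155,.0315,-2.1)
imaging.capture('top'); print(manip.state()['ee_pos'].round(4)); plan(.4822,-.155,.0315,-2.1)
E
```

```text
[ 0.4823 -0.1559  0.0678]
d [ 0.1  -0.02  3.63] r [-0.02  0.04  0.06] t 9.5
[ 0.4824 -0.1561  0.0679]
d [ 0.11 -0.02  3.64] r [-0.    0.05  0.06] t 9.55
```

Request:
{"fn": "step_arm", "kwargs": {
  "increments": [
    {"dx": 0.1,"dy": 0,"dz": 2,"rx": 0,"ry": 0,"rz": 0,"gripper": 0},
    {"dx": 0.1,"dy": 0,"dz": 3.6,"rx": 0,"ry": 0,"rz": 0,"gripper": 0},
    {"dx": 0.1,"dy": 0,"dz": 3.6,"rx": 0,"ry": 0,"rz": 0,"gripper": 0},
    {"dx": 0.1,"dy": 0,"dz": 3.6,"rx": 0,"ry": 0,"rz": 0,"gripper": 0},
    {"dx": 0.1,"dy": 0,"dz": 3.6,"rx": 0,"ry": 0,"rz": 0,"gripper": 0.5},
    {"dx": 0.1,"dy": 0,"dz": 3.6,"rx": 0,"ry": 0,"rz": 0,"gripper": 1},
    {"dx": 0.1,"dy": 0,"dz": 3.6,"rx": 0,"ry": 0,"rz": 0,"gripper": 1},
    {"dx": 0.1,"dy": 0,"dz": 3.6,"rx": 0,"ry": 0,"rz": 0,"gripper": 1},
    {"dx": 0.1,"dy": 0,"dz": 3.6,"rx": 0,"ry": 0,"rz": 0,"gripper": 1},
    {"dx": 0.1,"dy": 0,"dz": 3.6,"rx": 0,"ry": 0,"rz": 0,"gripper": 1},
    {"dx": 0.1,"dy": 0,"dz": 3.6,"rx": 0,"ry": 0,"rz": 0,"gripper": 1}
  ],
  "squeeze": 70
}}

```text
clock: 10.65
ee_pos: [0.482, -0.1551, 0.0315]
ee_rot: [0.72, 0.694, -0.0, -0.0]
wrist_force: [0.2, 0.4, 5.0]
gripper_width: 0.0201
grip_force: 70.1
```

Request:
{"fn": "step_arm", "kwargs": {
  "increments": [
    {"dx": 0,"dy": 0,"dz": -1,"rx": 0,"ry": 0,"rz": 0,"gripper": 1},
    {"dx": 0,"dy": 0,"dz": -3,"rx": 0,"ry": 0,"rz": 0,"gripper": 1},
    {"dx": 0,"dy": 0,"dz": -6,"rx": 0,"ry": 0,"rz": 0,"gripper": 1},
    {"dx": 0,"dy": 0,"dz": -9,"rx": 0,"ry": 0,"rz": 0,"gripper": 1},
    {"dx": 0,"dy": 0,"dz": -11,"rx": 0,"ry": 0,"rz": 0,"gripper": 1},
    {"dx": 0,"dy": 0,"dz": -11,"rx": 0,"ry": 0,"rz": 0,"gripper": 1},
    {"dx": 0,"dy": 0,"dz": -11,"rx": 0,"ry": 0,"rz": 0,"gripper": 1}
  ]
}}

```text
clock: 11.35
ee_pos: [0.4816, -0.1549, 0.1408]
ee_rot: [0.72, 0.694, -0.001, -0.001]
wrist_force: [-0.1, -0.2, -2.3]
gripper_width: 0.02
grip_force: 69.4
```

```bash
python3 - <<'E'
from h import *
import pickle
print(manip.state()['wrist_torque']); plan(.5107,.1425,.14,-6.8)
cal=imaging.calibration('wrist'); im=imaging.capture('wrist')
cv2.imwrite('pics/w7.png',im); pickle.dump(cal,open('w7.pkl','wb'))
E
```

```text
[-0.03153125 -0.04891248  0.01712965]
d [29.82  1.83  0.08] r [-0.1   0.    4.73] t 11.35
```

View pics/w7.png

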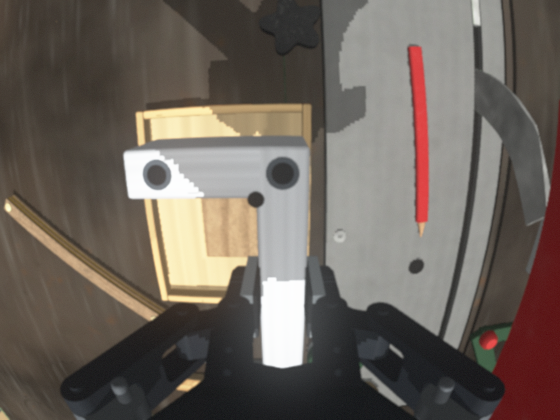

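The slim square is lifted cleanly (arm at x≈283, short arm to the left), and the blank is alone in the tray. The square goes to the mat.

Request:
{"fn": "step_arm", "kwargs": {
  "increments": [
    {"dx": 15,"dy": 0.9,"dz": 0,"rx": 0,"ry": 0,"rz": 4.7,"gripper": 1},
    {"dx": 29.8,"dy": 1.8,"dz": 0,"rx": 0,"ry": 0,"rz": 4.7,"gripper": 1},
    {"dx": 29.8,"dy": 1.8,"dz": 0,"rx": 0,"ry": 0,"rz": 4.7,"gripper": 1},
    {"dx": 29.8,"dy": 1.8,"dz": 0,"rx": 0,"ry": 0,"rz": 4.7,"gripper": 1},
    {"dx": 29.8,"dy": 1.8,"dz": 0,"rx": 0,"ry": 0,"rz": 4.7,"gripper": 1},
    {"dx": 29.8,"dy": 1.8,"dz": 0,"rx": 0,"ry": 0,"rz": 4.7,"gripper": 1},
    {"dx": 29.8,"dy": 1.8,"dz": 0,"rx": 0,"ry": 0,"rz": 4.7,"gripper": 1},
    {"dx": 29.8,"dy": 1.8,"dz": 3,"rx": 0,"ry": 0,"rz": 4.7,"gripper": 1},
    {"dx": 29.8,"dy": 1.8,"dz": 6,"rx": 0,"ry": 0,"rz": 4.7,"gripper": 1},
    {"dx": 29.8,"dy": 1.8,"dz": 6,"rx": 0,"ry": 0,"rz": 4.7,"gripper": 1},
    {"dx": 29.8,"dy": 1.8,"dz": 6,"rx": 0,"ry": 0,"rz": 4.7,"gripper": 1},
    {"dx": 29.8,"dy": 1.8,"dz": 6,"rx": 0,"ry": 0,"rz": 4.7,"gripper": 1}
  ]
}}

```text
clock: 12.6
ee_pos: [0.5112, 0.1417, 0.0814]
ee_rot: [0.748, 0.664, -0.0, -0.0]
wrist_force: [0.5, 0.0, -1.9]
gripper_width: 0.0206
grip_force: 69.2
```

```bash
python3 - <<'E'
from h import *
import pickle
# where the wide square lies on the mat
im=cv2.imread('pics/w6.png'); cal=pickle.load(open('w6.pkl','rb')); hsv=cv2.cvtColor(im,cv2.COLOR_BGR2HSV)
w=cv2.morphologyEx(roi((hsv[...,1]<40)&(hsv[...,2]>140),245,380,80,285),cv2.MORPH_CLOSE,np.ones((5,5)))
print('wide',rect(w,cal,.043,2000))
br=roi((hsv[...,2]<160)&(hsv[...,1]>110),455,545,130,225); print('rails',rect(br,cal,.017,60))
print(manip.state()['ee_pos'].round(4)); plan(.5107,.1425,.0277,-6.8)
E
```

```text
wide [([436.5, 140.1], 92.2, 154.0, -6.66)]
rails [([670.2, 118.8], 14.1, 95.0, -8.64), ([597.9, 129.5], 12.6, 91.7, -9.19)]
[0.5112 0.1417 0.0814]
d [ 0.07 -0.06  5.37] r [-0.04 -0.   -0.01] t 12.6
```

Request:
{"fn": "step_arm", "kwargs": {
  "increments": [
    {"dx": 0.1,"dy": 0,"dz": 3,"rx": 0,"ry": 0,"rz": 0,"gripper": 1},
    {"dx": 0.1,"dy": 0,"dz": 4.8,"rx": 0,"ry": 0,"rz": 0,"gripper": 1},
    {"dx": 0.1,"dy": 0,"dz": 5.2,"rx": 0,"ry": 0,"rz": 0,"gripper": 1},
    {"dx": 0.1,"dy": 0,"dz": 5.4,"rx": 0,"ry": 0,"rz": 0,"gripper": 1},
    {"dx": 0.1,"dy": 0,"dz": 5.4,"rx": 0,"ry": 0,"rz": 0,"gripper": 1},
    {"dx": 0.1,"dy": 0,"dz": 5.4,"rx": 0,"ry": 0,"rz": 0,"gripper": 1}
  ]
}}

```text
clock: 13.2
ee_pos: [0.5116, 0.1431, 0.028]
ee_rot: [0.748, 0.664, 0.0, 0.0]
wrist_force: [0.8, 0.2, -2.1]
gripper_width: 0.0202
grip_force: 69.4
```

Nearly down, so I'll lower it another millimetre, release it and rise.

Request:
{"fn": "step_arm", "kwargs": {
  "increments": [
    {"dx": 0,"dy": 0,"dz": 0.1,"rx": 0,"ry": 0,"rz": 0,"gripper": 1},
    {"dx": 0,"dy": 0,"dz": 0.1,"rx": 0,"ry": 0,"rz": 0,"gripper": 1},
    {"dx": 0,"dy": 0,"dz": 0.1,"rx": 0,"ry": 0,"rz": 0,"gripper": 0.5},
    {"dx": 0,"dy": 0,"dz": 0.1,"rx": 0,"ry": 0,"rz": 0,"gripper": 0},
    {"dx": 0,"dy": 0,"dz": 0.1,"rx": 0,"ry": 0,"rz": 0,"gripper": 0},
    {"dx": 0,"dy": 0,"dz": 0.1,"rx": 0,"ry": 0,"rz": 0,"gripper": 0},
    {"dx": 0,"dy": 0,"dz": 0.1,"rx": 0,"ry": 0,"rz": 0,"gripper": 0},
    {"dx": 0,"dy": 0,"dz": -3,"rx": 0,"ry": 0,"rz": 0,"gripper": 0},
    {"dx": 0,"dy": 0,"dz": -7,"rx": 0,"ry": 0,"rz": 0,"gripper": 0},
    {"dx": 0,"dy": 0,"dz": -12,"rx": 0,"ry": 0,"rz": 0,"gripper": 0},
    {"dx": 0,"dy": 0,"dz": -16,"rx": 0,"ry": 0,"rz": 0,"gripper": 0},
    {"dx": 0,"dy": 0,"dz": -16,"rx": 0,"ry": 0,"rz": 0,"gripper": 0},
    {"dx": 0,"dy": 0,"dz": -16,"rx": 0,"ry": 0,"rz": 0,"gripper": 0},
    {"dx": 0,"dy": 0,"dz": -16,"rx": 0,"ry": 0,"rz": 0,"gripper": 0}
  ]
}}

```text
clock: 14.6
ee_pos: [0.5097, 0.143, 0.1857]
ee_rot: [0.748, 0.664, -0.002, -0.002]
wrist_force: [-0.6, 0.2, -0.1]
gripper_width: 0.0853
grip_force: 0.0
```

```bash
python3 - <<'E'
from h import *
import pickle
cal=imaging.calibration('wrist'); im=imaging.capture('wrist')
cv2.imwrite('pics/w8.png',im); pickle.dump(cal,open('w8.pkl','wb'))
plan(.44,-.162,.19,-2.1)
im=cv2.imread('pics/w7.png'); cal=pickle.load(open('w7.pkl','rb')); 
E
```

```text
d [-31.11  -3.31  -0.43] r [-0.31  0.03 -4.68] t 14.65
```

View pics/w8.png

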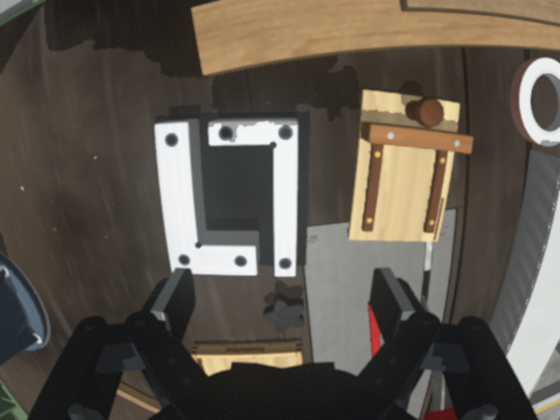

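Both squares lie flat on the mat at (155–300, 118–275). The sled's rails are in plain view at x≈371 and x≈437.

```bash
python3 - <<'E'
from h import *
import pickle
im=cv2.imread('pics/w8.png'); cal=pickle.load(open('w8.pkl','rb')); hsv=cv2.cvtColor(im,cv2.COLOR_BGR2HSV)
br=roi((hsv[...,2]<160)&(hsv[...,1]>110),355,452,147,240)
cs,_=cv2.findContours(br,cv2.RETR_EXTERNAL,cv2.CHAIN_APPROX_NONE)
E=[]
for c in cs:
    if cv2.contourArea(c)<80: continue
    P=fk(cal,c[:,0],.017)[:,:2]*1000; r=cv2.minAreaRect(P.astype('float32')); print(np.round(r[0],1),np.round(r[1],1),round(r[2],2))
    B=cv2.boxPoints(r); B=B[np.argsort(B[:,1])]; E.append(B[:2].mean(0)); print('  -y end',B[:2].mean(0).round(1))
e=(E[0]+E[1])/2
for a in (-9.1,): t=np.radians(a); print('origin',e+48.5*np.array([-np.sin(t),np.cos(t)]))
E
```

```text
[672.5 118.1] [92.2 14.8] 82.95
  -y end [666.9  72.4]
[599.6 127.5] [88.8 11.1] 80.43
  -y end [592.3  83.7]
origin [637.23060279 125.9521154 ]
```

Request:
{"fn": "step_arm", "kwargs": {
  "increments": [
    {"dx": -15,"dy": -1.6,"dz": 0,"rx": -0.2,"ry": 0,"rz": -4.7,"gripper": 0},
    {"dx": -31.1,"dy": -3.3,"dz": 0,"rx": -0.2,"ry": 0,"rz": -4.7,"gripper": 0},
    {"dx": -31.1,"dy": -3.3,"dz": 0,"rx": -0.2,"ry": 0,"rz": -4.7,"gripper": 0},
    {"dx": -31.1,"dy": -3.3,"dz": 0,"rx": -0.2,"ry": 0,"rz": -4.7,"gripper": 0},
    {"dx": -31.1,"dy": -3.3,"dz": 0,"rx": -0.2,"ry": 0,"rz": -4.7,"gripper": 0},
    {"dx": -31.1,"dy": -3.3,"dz": 0,"rx": -0.2,"ry": 0,"rz": -4.7,"gripper": 0},
    {"dx": -31.1,"dy": -3.3,"dz": 0,"rx": -0.2,"ry": 0,"rz": -4.7,"gripper": 0},
    {"dx": -31.1,"dy": -3.3,"dz": 0,"rx": -0.2,"ry": 0,"rz": -4.7,"gripper": 0},
    {"dx": -31.1,"dy": -3.3,"dz": 0,"rx": -0.2,"ry": 0,"rz": -4.7,"gripper": 0},
    {"dx": -31.1,"dy": -3.3,"dz": 0,"rx": -0.2,"ry": 0,"rz": -4.7,"gripper": 0},
    {"dx": -31.1,"dy": -3.3,"dz": 0,"rx": -0.2,"ry": 0,"rz": -4.7,"gripper": 0}
  ]
}}

```text
clock: 15.75
ee_pos: [0.4415, -0.1601, 0.1867]
ee_rot: [0.719, 0.695, 0.001, 0.0]
wrist_force: [0.6, 0.7, 0.7]
gripper_width: 0.0854
grip_force: 0.0
```

```bash
python3 - <<'E'
from h import *
import pickle
cal=imaging.calibration('wrist'); im=imaging.capture('wrist')
cv2.imwrite('pics/w9.png',im); pickle.dump(cal,open('w9.pkl','wb'));print(manip.state()['ee_pos'])
E
```

```text
[ 0.44159019 -0.16026467  0.18682827]
```

View pics/w9.png

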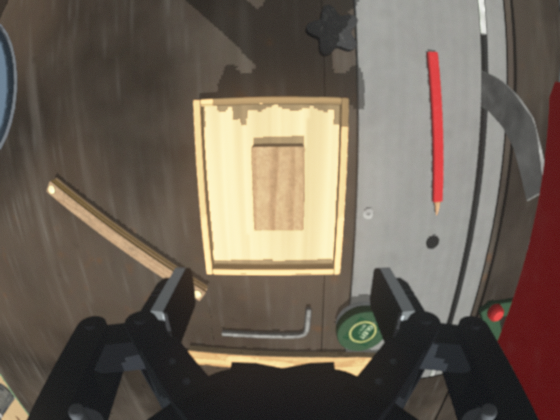

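The tray now holds only the blank, at (253–304, 145–230). The hex key and tin are untouched.

```bash
python3 - <<'E'
from h import *
import pickle
im=cv2.imread('pics/w9.png'); cal=pickle.load(open('w9.pkl','rb')); hsv=cv2.cvtColor(im,cv2.COLOR_BGR2HSV)
for v in (190,200,210):
    b=cv2.morphologyEx(roi((hsv[...,2]<v),235,325,144,250),cv2.MORPH_OPEN,np.ones((5,5))); print('blank',rect(b,cal,.029,2000))
t=cv2.morphologyEx(roi((hsv[...,2]>120)&(hsv[...,1]>50),185,360,90,282),cv2.MORPH_CLOSE,np.ones((25,25))); print('tray',rect(t,cal,.022,3000))
plan(.440,-.162,.06,-2.1)
E
```

```text
blank []
blank []
blank []
tray [([431.2, -169.2], 152.6, 194.1, -2.76)]
d [-0.18 -0.17 12.68] r [ 0.07 -0.02  0.17] t 15.8
```

```bash
python3 - <<'E'
from h import *
import pickle
im=cv2.imread('pics/w9.png'); cal=pickle.load(open('w9.pkl','rb'))
print(im[190,240:320:6].tolist()); g=im[...,0]
for th in (130,150,165):
    b=cv2.morphologyEx(roi(g<th,240,318,146,245),cv2.MORPH_OPEN,np.ones((5,5))); print('blank',rect(b,cal,.029,2000))
E
```

```text
[[183, 234, 249], [200, 244, 253], [156, 207, 232], [148, 195, 226], [149, 194, 225], [131, 174, 210], [130, 173, 208], [150, 198, 228], [136, 179, 214], [139, 182, 218], [138, 182, 217], [171, 223, 241], [173, 225, 243], [180, 230, 246]]
blank []
blank [([438.4, -161.1], 49.4, 83.6, -1.13)]
blank [([438.5, -161.6], 51.2, 84.5, -1.41)]
```

Request:
{"fn": "step_arm", "kwargs": {
  "increments": [
    {"dx": -0.2,"dy": -0.3,"dz": 5,"rx": 0,"ry": 0,"rz": -0.4,"gripper": 0},
    {"dx": -0.2,"dy": -0.3,"dz": 9,"rx": 0,"ry": 0,"rz": -0.4,"gripper": 0},
    {"dx": -0.2,"dy": -0.3,"dz": 12,"rx": 0,"ry": 0,"rz": -0.4,"gripper": 0},
    {"dx": -0.2,"dy": -0.3,"dz": 12.7,"rx": 0,"ry": 0,"rz": -0.4,"gripper": 0},
    {"dx": -0.2,"dy": -0.3,"dz": 12.7,"rx": 0,"ry": 0,"rz": -0.4,"gripper": 0},
    {"dx": -0.2,"dy": -0.3,"dz": 12.7,"rx": 0,"ry": 0,"rz": -0.4,"gripper": 0},
    {"dx": -0.2,"dy": -0.3,"dz": 12.7,"rx": 0,"ry": 0,"rz": -0.4,"gripper": 0}
  ]
}}

```text
clock: 16.5
ee_pos: [0.4397, -0.1642, 0.0614]
ee_rot: [0.717, 0.697, 0.001, 0.002]
wrist_force: [0.2, -0.4, -0.1]
gripper_width: 0.0855
grip_force: 0.0
```

```bash
python3 - <<'E'
from h import *
print(manip.state()['ee_pos'].round(4)); plan(.4385,-.1615,.018,-1.6)
E
```

```text
[ 0.4397 -0.1642  0.0614]
d [ 0.27 -0.15  4.34] r [ 0.26  0.11 -0.05] t 16.5
```

Request:
{"fn": "step_arm", "kwargs": {
  "increments": [
    {"dx": 0.2,"dy": -0.1,"dz": 2,"rx": 0.1,"ry": 0,"rz": 0,"gripper": 0},
    {"dx": 0.2,"dy": -0.1,"dz": 4.3,"rx": 0.1,"ry": 0,"rz": 0,"gripper": 0},
    {"dx": 0.2,"dy": -0.1,"dz": 4.3,"rx": 0.1,"ry": 0,"rz": 0,"gripper": 0},
    {"dx": 0.2,"dy": -0.1,"dz": 4.3,"rx": 0.1,"ry": 0,"rz": 0,"gripper": 0},
    {"dx": 0.2,"dy": -0.1,"dz": 4.3,"rx": 0.1,"ry": 0,"rz": 0,"gripper": 0},
    {"dx": 0.2,"dy": -0.1,"dz": 4.3,"rx": 0.1,"ry": 0,"rz": 0,"gripper": 0}
  ]
}}

```text
clock: 17.1
ee_pos: [0.4384, -0.1622, 0.018]
ee_rot: [0.717, 0.697, 0.0, 0.001]
wrist_force: [-0.5, -0.0, 0.9]
gripper_width: 0.0852
grip_force: 0.0
```

Request:
{"fn": "step_arm", "kwargs": {
  "increments": [
    {"dx": 0,"dy": 0,"dz": 0,"rx": 0,"ry": 0,"rz": 0,"gripper": 0.5},
    {"dx": 0,"dy": 0,"dz": 0,"rx": 0,"ry": 0,"rz": 0,"gripper": 1},
    {"dx": 0,"dy": 0,"dz": 0,"rx": 0,"ry": 0,"rz": 0,"gripper": 1},
    {"dx": 0,"dy": 0,"dz": 0,"rx": 0,"ry": 0,"rz": 0,"gripper": 1},
    {"dx": 0,"dy": 0,"dz": 0,"rx": 0,"ry": 0,"rz": 0,"gripper": 1},
    {"dx": 0,"dy": 0,"dz": 0,"rx": 0,"ry": 0,"rz": 0,"gripper": 1}
  ],
  "squeeze": 45
}}

```text
clock: 17.7
ee_pos: [0.4379, -0.1618, 0.0175]
ee_rot: [0.717, 0.697, 0.0, 0.0]
wrist_force: [0.8, -0.4, 6.7]
gripper_width: 0.0487
grip_force: 46.1
```

Request:
{"fn": "step_arm", "kwargs": {
  "increments": [
    {"dx": 0,"dy": 0,"dz": -1,"rx": 0,"ry": 0,"rz": 0,"gripper": 1},
    {"dx": 0,"dy": 0,"dz": -3,"rx": 0,"ry": 0,"rz": 0,"gripper": 1},
    {"dx": 0,"dy": 0,"dz": -7,"rx": 0,"ry": 0,"rz": 0,"gripper": 1},
    {"dx": 0,"dy": 0,"dz": -11,"rx": 0,"ry": 0,"rz": 0,"gripper": 1},
    {"dx": 0,"dy": 0,"dz": -13,"rx": 0,"ry": 0,"rz": 0,"gripper": 1},
    {"dx": 0,"dy": 0,"dz": -13,"rx": 0,"ry": 0,"rz": 0,"gripper": 1},
    {"dx": 0,"dy": 0,"dz": -13,"rx": 0,"ry": 0,"rz": 0,"gripper": 1}
  ]
}}

```text
clock: 18.4
ee_pos: [0.4375, -0.1616, 0.1473]
ee_rot: [0.717, 0.697, 0.0, 0.0]
wrist_force: [0.1, 0.8, -0.8]
gripper_width: 0.0485
grip_force: 47.2
```

```bash
python3 - <<'E'
from h import *
print(manip.state()['ee_pos'].round(4)); plan(.44,.08,.15,-1.6); plan(.636,.1258,.15,-9.1)
E
```

```text
[ 0.4375 -0.1616  0.1473]
d [24.15 -0.46 -0.28] r [ 0.03  0.02 -0.08] t 18.4
d [29.31 19.   -0.28] r [0.03 0.02 7.42] t 18.4
```

Request:
{"fn": "step_arm", "kwargs": {
  "increments": [
    {"dx": 5,"dy": -0.4,"dz": -0.3,"rx": 0,"ry": 0,"rz": 1,"gripper": 1},
    {"dx": 10,"dy": -0.4,"dz": -0.3,"rx": 0,"ry": 0,"rz": 2,"gripper": 1},
    {"dx": 15,"dy": -0.4,"dz": -0.3,"rx": 0,"ry": 0,"rz": 4,"gripper": 1},
    {"dx": 20,"dy": -0.4,"dz": -0.3,"rx": 0,"ry": 0,"rz": 5,"gripper": 1},
    {"dx": 24,"dy": -0.4,"dz": -0.3,"rx": 0,"ry": 0,"rz": 7.4,"gripper": 1},
    {"dx": 24,"dy": -0.4,"dz": -0.3,"rx": 0,"ry": 0,"rz": 7.4,"gripper": 1},
    {"dx": 25,"dy": 4,"dz": -0.3,"rx": 0,"ry": 0,"rz": 7.4,"gripper": 1},
    {"dx": 26.5,"dy": 9,"dz": -0.3,"rx": 0,"ry": 0,"rz": 7.4,"gripper": 1},
    {"dx": 28,"dy": 13.5,"dz": -0.3,"rx": 0,"ry": 0,"rz": 7.4,"gripper": 1},
    {"dx": 29.3,"dy": 17,"dz": -0.3,"rx": 0,"ry": 0,"rz": 7.4,"gripper": 1},
    {"dx": 29.3,"dy": 19,"dz": -0.3,"rx": 0,"ry": 0,"rz": 7.4,"gripper": 1},
    {"dx": 29.3,"dy": 19,"dz": -0.3,"rx": 0,"ry": 0,"rz": 7.4,"gripper": 1},
    {"dx": 29.3,"dy": 19,"dz": -0.3,"rx": 0,"ry": 0,"rz": 7.4,"gripper": 1},
    {"dx": 29.3,"dy": 19,"dz": -0.3,"rx": 0,"ry": 0,"rz": 7.4,"gripper": 1}
  ]
}}

```text
clock: 19.8
ee_pos: [0.6339, 0.1249, 0.1485]
ee_rot: [0.761, 0.649, -0.002, -0.001]
wrist_force: [-0.5, -0.0, -1.2]
gripper_width: 0.0487
grip_force: 47.2
```

```bash
python3 - <<'E'
from h import *
import pickle
print(manip.state()['ee_pos'].round(4)); plan(.6365,.1258,.06,-9.1)
cal=imaging.calibration('wrist'); im=imaging.capture('wrist')
cv2.imwrite('pics/w10.png',im); pickle.dump(cal,open('w10.pkl','wb'))
E
```

```text
[0.6339 0.1249 0.1485]
d [0.14 0.28 8.85] r [-0.25  0.05 -0.01] t 19.8
```

View pics/w10.png

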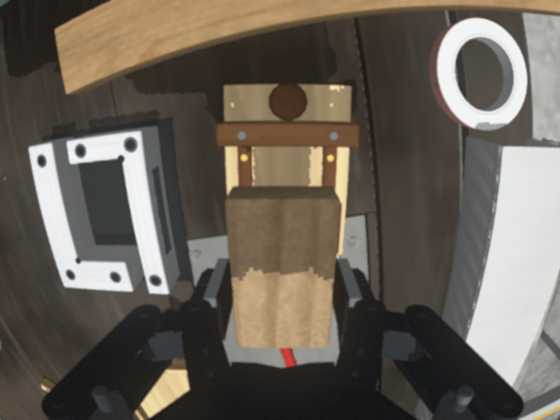

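The blank sits straight in the gripper. In front of it are the fence (y≈135 px) and rails (x≈245 and 330 px, rows 150–185). I'll check their alignment from this view.

```bash
python3 - <<'E'
from h import *
import pickle
im=cv2.imread('pics/w10.png'); cal=pickle.load(open('w10.pkl','rb')); g=im.max(2).astype(int)
t=np.radians(-9.1); X=np.array([np.cos(t),np.sin(t)]);Y=np.array([-np.sin(t),np.cos(t)]); o=np.array([637.2,126.])
for v in (160,168,176,182):
    for (a,b) in ((232,262),(316,346)):
        row=g[v,a:b]; m=np.where(row<0.5*(row.max()+row.min()))[0]+a
        P=fk(cal,[(m.min()-.5,v),(m.max()+.5,v)],.017)[:,:2]*1000-o
        print(v,m.min(),m.max(),(P@X).round(1),(P@Y).round(1))
col=g[110:185,288]; print(col.tolist())
# blank top far edge
P=fk(cal,[(233,190),(338,190)],.160)[:,:2]*1000; print('blank far corners',P.round(1), (P-np.array([633.9,124.9]))@np.c_[X,Y])
E
```

```text
160 238 261 [-41.3 -20.6] [30.3 30.1]
160 323 335 [31.5 42.8] [30.3 30.4]
168 238 261 [-41.5 -20.7] [23.3 23.1]
168 323 335 [31.7 43.1] [23.2 23.4]
176 238 261 [-41.8 -20.8] [16.2 16. ]
176 322 335 [31.1 43.4] [16.1 16.3]
182 239 261 [-41.1 -20.9] [10.8 10.7]
182 322 334 [31.3 42.7] [10.8 10.9]
[79, 77, 77, 76, 76, 75, 75, 71, 67, 61, 65, 71, 79, 88, 102, 110, 114, 116, 116, 116, 116, 116, 117, 118, 115, 113, 114, 112, 111, 111, 112, 112, 110, 109, 108, 105, 119, 138, 144, 145, 144, 144, 144, 146, 144, 142, 144, 143, 143, 146, 144, 143, 144, 144, 143, 145, 143, 144, 143, 145, 144, 143, 143, 143, 143, 145, 144, 143, 143, 145, 145, 144, 145, 145, 140]
blank far corners [[621.6 173.5]
 [665.2 166.6]] [[-19.8130148   46.0676862 ]
 [ 24.2659887   46.09508202]]
```

```bash
python3 - <<'E'
from h import *
plan(.6376,.1234,.05,-9.1)
E
```

```text
d [-0.1   0.39  9.9 ] r [-0.19  0.04 -0.  ] t 19.85
```

Request:
{"fn": "step_arm", "kwargs": {
  "increments": [
    {"dx": -0.1,"dy": 0.2,"dz": 4,"rx": -0.1,"ry": 0,"rz": 0,"gripper": 1},
    {"dx": -0.1,"dy": 0.2,"dz": 8,"rx": -0.1,"ry": 0,"rz": 0,"gripper": 1},
    {"dx": -0.1,"dy": 0.2,"dz": 9.5,"rx": -0.1,"ry": 0,"rz": 0,"gripper": 1},
    {"dx": -0.1,"dy": 0.2,"dz": 9.5,"rx": -0.1,"ry": 0,"rz": 0,"gripper": 1},
    {"dx": -0.1,"dy": 0.2,"dz": 9.5,"rx": -0.1,"ry": 0,"rz": 0,"gripper": 1},
    {"dx": -0.1,"dy": 0.2,"dz": 9.5,"rx": -0.1,"ry": 0,"rz": 0,"gripper": 1}
  ]
}}

```text
clock: 20.45
ee_pos: [0.6396, 0.1244, 0.0571]
ee_rot: [0.761, 0.649, 0.002, 0.002]
wrist_force: [0.6, -0.8, -0.3]
gripper_width: 0.0486
grip_force: 47.2
```

```bash
python3 - <<'E'
from h import *
print(manip.state()['ee_pos'].round(4)); plan(.6376,.1234,.0195,-9.1)
E
```

```text
[0.6396 0.1244 0.0571]
d [-0.13 -0.21  3.76] r [ 0.33 -0.04  0.03] t 20.45
```

Request:
{"fn": "step_arm", "kwargs": {
  "increments": [
    {"dx": -0.1,"dy": 0,"dz": 1,"rx": 0,"ry": 0,"rz": 0,"gripper": 1},
    {"dx": -0.1,"dy": 0,"dz": 2,"rx": 0,"ry": 0,"rz": 0,"gripper": 1},
    {"dx": -0.1,"dy": 0,"dz": 2,"rx": 0,"ry": 0,"rz": 0,"gripper": 1},
    {"dx": -0.1,"dy": 0,"dz": 2,"rx": 0,"ry": 0,"rz": 0,"gripper": 1},
    {"dx": -0.1,"dy": 0,"dz": 2,"rx": 0,"ry": 0,"rz": 0,"gripper": 1},
    {"dx": -0.1,"dy": 0,"dz": 2,"rx": 0,"ry": 0,"rz": 0,"gripper": 1}
  ]
}}

```text
clock: 21.05
ee_pos: [0.6382, 0.1233, 0.0351]
ee_rot: [0.761, 0.649, 0.001, 0.001]
wrist_force: [0.2, 0.2, -0.4]
gripper_width: 0.0485
grip_force: 47.2
```

```bash
python3 - <<'E'
from h import *
print(manip.state()['ee_pos'].round(4)); plan(.6376,.1234,.0195,-9.1)
E
```

```text
[0.6382 0.1233 0.0351]
d [-0.   -0.06  1.56] r [ 0.13 -0.    0.03] t 21.05
```

Request:
{"fn": "step_arm", "kwargs": {
  "increments": [
    {"dx": 0,"dy": 0,"dz": 0.6,"rx": 0.1,"ry": 0,"rz": 0,"gripper": 1},
    {"dx": 0,"dy": 0,"dz": 1.1,"rx": 0.1,"ry": 0,"rz": 0,"gripper": 1},
    {"dx": 0,"dy": 0,"dz": 1.4,"rx": 0.1,"ry": 0,"rz": 0,"gripper": 1},
    {"dx": 0,"dy": 0,"dz": 1.5,"rx": 0.1,"ry": 0,"rz": 0,"gripper": 1},
    {"dx": 0,"dy": 0,"dz": 1.5,"rx": 0.1,"ry": 0,"rz": 0,"gripper": 1},
    {"dx": 0,"dy": 0,"dz": 1.5,"rx": 0.1,"ry": 0,"rz": 0,"gripper": 1}
  ]
}}

```text
clock: 21.65
ee_pos: [0.6381, 0.1233, 0.0198]
ee_rot: [0.761, 0.649, 0.0, 0.0]
wrist_force: [-0.0, 0.5, -0.3]
gripper_width: 0.0488
grip_force: 47.2
```

Request:
{"fn": "step_arm", "kwargs": {
  "increments": [
    {"dx": 0,"dy": 0,"dz": 0.03,"rx": 0,"ry": 0,"rz": 0,"gripper": 1},
    {"dx": 0,"dy": 0,"dz": 0.03,"rx": 0,"ry": 0,"rz": 0,"gripper": 0.3},
    {"dx": 0,"dy": 0,"dz": 0.03,"rx": 0,"ry": 0,"rz": 0,"gripper": 0},
    {"dx": 0,"dy": 0,"dz": 0.03,"rx": 0,"ry": 0,"rz": 0,"gripper": 0},
    {"dx": 0,"dy": 0,"dz": 0.03,"rx": 0,"ry": 0,"rz": 0,"gripper": 0},
    {"dx": 0,"dy": 0,"dz": -2,"rx": 0,"ry": 0,"rz": 0,"gripper": 0},
    {"dx": 0,"dy": 0,"dz": -6,"rx": 0,"ry": 0,"rz": 0,"gripper": 0},
    {"dx": 0,"dy": 0,"dz": -10,"rx": 0,"ry": 0,"rz": 0,"gripper": 0},
    {"dx": 0,"dy": 0,"dz": -13,"rx": 0,"ry": 0,"rz": 0,"gripper": 0},
    {"dx": 0,"dy": 0,"dz": -13,"rx": 0,"ry": 0,"rz": 0,"gripper": 0},
    {"dx": 0,"dy": 0,"dz": -13,"rx": 0,"ry": 0,"rz": 0,"gripper": 0}
  ]
}}

```text
clock: 22.75
ee_pos: [0.6382, 0.1233, 0.1508]
ee_rot: [0.761, 0.649, 0.001, 0.001]
wrist_force: [0.1, -0.4, -1.2]
gripper_width: 0.0852
grip_force: 0.0
```

```bash
python3 - <<'E'
from h import *
import pickle
print(manip.state()['ee_pos'].round(4)); plan(.5107,.143,.12,-6.8)
cal=imaging.calibration('wrist'); im=imaging.capture('wrist')
cv2.imwrite('pics/w11.png',im); pickle.dump(cal,open('w11.pkl','wb'))
E
```

```text
[0.6382 0.1233 0.1508]
d [ -0.07 -12.9    3.06] r [ 0.1  -0.01 -2.27] t 22.75
```

View pics/w11.png

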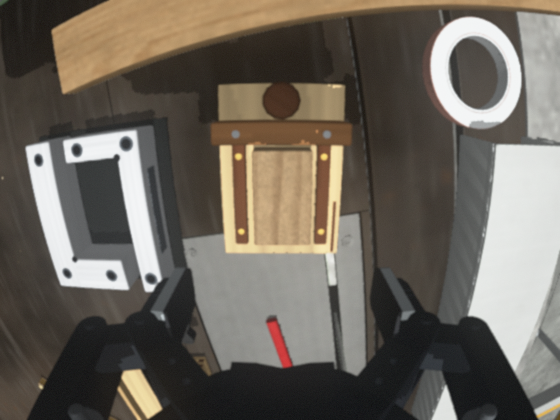

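The blank lies flat in the bay between the rails, at (254–313, 148–245), just short of the fence. Now I'll take the slim square back, re-gripping it exactly where I released it.

Request:
{"fn": "step_arm", "kwargs": {
  "increments": [
    {"dx": 0,"dy": -4,"dz": 0,"rx": 0.1,"ry": 0,"rz": -2.2,"gripper": 0},
    {"dx": 0,"dy": -8,"dz": 1,"rx": 0.1,"ry": 0,"rz": -2.2,"gripper": 0},
    {"dx": 0,"dy": -11.5,"dz": 3,"rx": 0.1,"ry": 0,"rz": -2.2,"gripper": 0},
    {"dx": 0,"dy": -12.8,"dz": 6,"rx": 0.1,"ry": 0,"rz": -2.2,"gripper": 0},
    {"dx": 0,"dy": -12.8,"dz": 8,"rx": 0.1,"ry": 0,"rz": -2.2,"gripper": 0},
    {"dx": 0,"dy": -12.8,"dz": 8,"rx": 0.1,"ry": 0,"rz": -2.2,"gripper": 0},
    {"dx": 0,"dy": -12.8,"dz": 8,"rx": 0.1,"ry": 0,"rz": -2.2,"gripper": 0},
    {"dx": 0,"dy": -12.8,"dz": 8,"rx": 0.1,"ry": 0,"rz": -2.2,"gripper": 0},
    {"dx": 0,"dy": -12.8,"dz": 8,"rx": 0.1,"ry": 0,"rz": -2.2,"gripper": 0}
  ]
}}

```text
clock: 23.7
ee_pos: [0.5126, 0.1434, 0.0707]
ee_rot: [0.748, 0.663, 0.0, -0.0]
wrist_force: [-0.4, -0.3, -0.8]
gripper_width: 0.0855
grip_force: 0.0
```

```bash
python3 - <<'E'
from h import *
import pickle
print(manip.state()['ee_pos'].round(4)); plan(.5115,.1431,.0275,-6.8)
im=cv2.imread('pics/w8.png'); cal=pickle.load(open('w8.pkl','rb')); hsv=cv2.cvtColor(im,cv2.COLOR_BGR2HSV)
w=roi((hsv[...,1]<40)&(hsv[...,2]>190),150,305,112,282)
cs,_=cv2.findContours(w,cv2.RETR_EXTERNAL,cv2.CHAIN_APPROX_NONE)
for c in cs:
    if cv2.contourArea(c)<300: continue
    P=fk(cal,c[:,0],.043)[:,:2]*1000; r=cv2.minAreaRect(P.astype('float32')); print('sq',np.round(r[0],1),np.round(r[1],1),round(r[2],2))
E
```

```text
[0.5126 0.1434 0.0707]
d [-0.05 -0.11  4.32] r [ 0.02 -0.02 -0.09] t 23.7
sq [437.1 140.9] [153.  90.] 83.52
sq [482.5 134.5] [151.9  77.4] 83.81
```

Request:
{"fn": "step_arm", "kwargs": {
  "increments": [
    {"dx": 0,"dy": -0.1,"dz": 2,"rx": 0,"ry": 0,"rz": 0,"gripper": 0},
    {"dx": 0,"dy": -0.1,"dz": 4.3,"rx": 0,"ry": 0,"rz": 0,"gripper": 0},
    {"dx": 0,"dy": -0.1,"dz": 4.3,"rx": 0,"ry": 0,"rz": 0,"gripper": 0},
    {"dx": 0,"dy": -0.1,"dz": 4.3,"rx": 0,"ry": 0,"rz": 0,"gripper": 0},
    {"dx": 0,"dy": -0.1,"dz": 4.3,"rx": 0,"ry": 0,"rz": 0,"gripper": 0},
    {"dx": 0,"dy": -0.1,"dz": 4.3,"rx": 0,"ry": 0,"rz": 0,"gripper": 0.5},
    {"dx": 0,"dy": -0.1,"dz": 4.3,"rx": 0,"ry": 0,"rz": 0,"gripper": 1},
    {"dx": 0,"dy": -0.1,"dz": 4.3,"rx": 0,"ry": 0,"rz": 0,"gripper": 1},
    {"dx": 0,"dy": -0.1,"dz": 4.3,"rx": 0,"ry": 0,"rz": 0,"gripper": 1},
    {"dx": 0,"dy": -0.1,"dz": 4.3,"rx": 0,"ry": 0,"rz": 0,"gripper": 1},
    {"dx": 0,"dy": -0.1,"dz": 4.3,"rx": 0,"ry": 0,"rz": 0,"gripper": 1},
    {"dx": 0,"dy": -0.1,"dz": 4.3,"rx": 0,"ry": 0,"rz": 0,"gripper": 1}
  ],
  "squeeze": 70
}}

```text
clock: 24.9
ee_pos: [0.5109, 0.1437, 0.0274]
ee_rot: [0.748, 0.663, -0.0, -0.0]
wrist_force: [-0.5, 0.3, 4.7]
gripper_width: 0.0203
grip_force: 70.6
```

Request:
{"fn": "step_arm", "kwargs": {
  "increments": [
    {"dx": 0,"dy": 0,"dz": -1,"rx": 0,"ry": 0,"rz": 0,"gripper": 1},
    {"dx": 0,"dy": 0,"dz": -3,"rx": 0,"ry": 0,"rz": 0,"gripper": 1},
    {"dx": 0,"dy": 0,"dz": -6,"rx": 0,"ry": 0,"rz": 0,"gripper": 1},
    {"dx": 0,"dy": 0,"dz": -9,"rx": 0,"ry": 0,"rz": 0,"gripper": 1},
    {"dx": 0,"dy": 0,"dz": -11,"rx": 0,"ry": 0,"rz": 0,"gripper": 1},
    {"dx": 0,"dy": 0,"dz": -11,"rx": 0,"ry": 0,"rz": 0,"gripper": 1},
    {"dx": 0,"dy": 0,"dz": -11,"rx": 0,"ry": 0,"rz": 0,"gripper": 1}
  ]
}}

```text
clock: 25.6
ee_pos: [0.5102, 0.1436, 0.1368]
ee_rot: [0.748, 0.663, -0.001, -0.001]
wrist_force: [-0.2, -0.2, -2.7]
gripper_width: 0.0206
grip_force: 69.8
```

```bash
python3 - <<'E'
from h import *
print(manip.state()['ee_pos'].round(4)); plan(.482,-.1551,.14,-2.1)
E
```

```text
[0.5102 0.1436 0.1368]
d [-29.99   0.78  -0.32] r [-0.12  0.   -4.77] t 25.6
```

Request:
{"fn": "step_arm", "kwargs": {
  "increments": [
    {"dx": -15,"dy": 0.4,"dz": -0.3,"rx": 0,"ry": 0,"rz": -4.8,"gripper": 1},
    {"dx": -30,"dy": 0.8,"dz": -0.3,"rx": 0,"ry": 0,"rz": -4.8,"gripper": 1},
    {"dx": -30,"dy": 0.8,"dz": -0.3,"rx": 0,"ry": 0,"rz": -4.8,"gripper": 1},
    {"dx": -30,"dy": 0.8,"dz": -0.3,"rx": 0,"ry": 0,"rz": -4.8,"gripper": 1},
    {"dx": -30,"dy": 0.8,"dz": -0.3,"rx": 0,"ry": 0,"rz": -4.8,"gripper": 1},
    {"dx": -30,"dy": 0.8,"dz": -0.3,"rx": 0,"ry": 0,"rz": -4.8,"gripper": 1},
    {"dx": -30,"dy": 0.8,"dz": -0.3,"rx": 0,"ry": 0,"rz": -4.8,"gripper": 1},
    {"dx": -30,"dy": 0.8,"dz": -0.3,"rx": 0,"ry": 0,"rz": -4.8,"gripper": 1},
    {"dx": -30,"dy": 0.8,"dz": 3,"rx": 0,"ry": 0,"rz": -4.8,"gripper": 1},
    {"dx": -30,"dy": 0.8,"dz": 6,"rx": 0,"ry": 0,"rz": -4.8,"gripper": 1},
    {"dx": -30,"dy": 0.8,"dz": 6,"rx": 0,"ry": 0,"rz": -4.8,"gripper": 1},
    {"dx": -30,"dy": 0.8,"dz": 6,"rx": 0,"ry": 0,"rz": -4.8,"gripper": 1},
    {"dx": -30,"dy": 0.8,"dz": 6,"rx": 0,"ry": 0,"rz": -4.8,"gripper": 1},
    {"dx": -30,"dy": 0.8,"dz": 6,"rx": 0,"ry": 0,"rz": -4.8,"gripper": 1}
  ]
}}

```text
clock: 27.0
ee_pos: [0.4835, -0.1552, 0.0782]
ee_rot: [0.719, 0.695, -0.0, 0.001]
wrist_force: [0.6, -0.3, -1.4]
gripper_width: 0.0202
grip_force: 69.6
```

```bash
python3 - <<'E'
from h import *
print(manip.state()['ee_pos'].round(4)); plan(.482,-.1551,.0315,-2.1)
E
```

```text
[ 0.4835 -0.1552  0.0782]
d [ 0.01 -0.16  4.67] r [0.04 0.07 0.08] t 27.0
```

Request:
{"fn": "step_arm", "kwargs": {
  "increments": [
    {"dx": 0,"dy": -0.1,"dz": 1.5,"rx": 0,"ry": 0,"rz": 0,"gripper": 1},
    {"dx": 0,"dy": -0.1,"dz": 2.6,"rx": 0,"ry": 0,"rz": 0,"gripper": 1},
    {"dx": 0,"dy": -0.1,"dz": 2.6,"rx": 0,"ry": 0,"rz": 0,"gripper": 1},
    {"dx": 0,"dy": -0.1,"dz": 2.6,"rx": 0,"ry": 0,"rz": 0,"gripper": 1},
    {"dx": 0,"dy": -0.1,"dz": 2.6,"rx": 0,"ry": 0,"rz": 0,"gripper": 1}
  ]
}}

```text
clock: 27.5
ee_pos: [0.4819, -0.1554, 0.0513]
ee_rot: [0.72, 0.694, -0.0, -0.0]
wrist_force: [0.4, 0.4, -1.7]
gripper_width: 0.0205
grip_force: 69.6
```

```bash
python3 - <<'E'
from h import *
print(manip.state()['ee_pos'].round(4)); plan(.482,-.1551,.0315,-2.1)
E
```

```text
[ 0.4819 -0.1554  0.0513]
d [0.03 0.01 1.98] r [-0.05  0.02  0.02] t 27.5
```

Request:
{"fn": "step_arm", "kwargs": {
  "increments": [
    {"dx": 0,"dy": 0,"dz": 1,"rx": 0,"ry": 0,"rz": 0,"gripper": 1},
    {"dx": 0,"dy": 0,"dz": 1.6,"rx": 0,"ry": 0,"rz": 0,"gripper": 1},
    {"dx": 0,"dy": 0,"dz": 1.9,"rx": 0,"ry": 0,"rz": 0,"gripper": 1},
    {"dx": 0,"dy": 0,"dz": 2,"rx": 0,"ry": 0,"rz": 0,"gripper": 1},
    {"dx": 0,"dy": 0,"dz": 2,"rx": 0,"ry": 0,"rz": 0,"gripper": 1},
    {"dx": 0,"dy": 0,"dz": 2,"rx": 0,"ry": 0,"rz": 0,"gripper": 1}
  ]
}}

```text
clock: 28.1
ee_pos: [0.481, -0.1549, 0.0314]
ee_rot: [0.72, 0.694, -0.001, -0.001]
wrist_force: [-1.5, 1.0, 6.0]
gripper_width: 0.0205
grip_force: 70.7
```

Contact with the tray floor, so I'll open and rise.

Request:
{"fn": "step_arm", "kwargs": {
  "increments": [
    {"dx": 0,"dy": 0,"dz": 0,"rx": 0,"ry": 0,"rz": 0,"gripper": 0.5},
    {"dx": 0,"dy": 0,"dz": 0,"rx": 0,"ry": 0,"rz": 0,"gripper": 0},
    {"dx": 0,"dy": 0,"dz": 0,"rx": 0,"ry": 0,"rz": 0,"gripper": 0},
    {"dx": 0,"dy": 0,"dz": 0,"rx": 0,"ry": 0,"rz": 0,"gripper": 0},
    {"dx": 0,"dy": 0,"dz": 0,"rx": 0,"ry": 0,"rz": 0,"gripper": 0},
    {"dx": 0,"dy": 0,"dz": -3,"rx": 0,"ry": 0,"rz": 0,"gripper": 0},
    {"dx": 0,"dy": 0,"dz": -7,"rx": 0,"ry": 0,"rz": 0,"gripper": 0},
    {"dx": 0,"dy": 0,"dz": -12,"rx": 0,"ry": 0,"rz": 0,"gripper": 0},
    {"dx": 0,"dy": 0,"dz": -16,"rx": 0,"ry": 0,"rz": 0,"gripper": 0},
    {"dx": 0,"dy": 0,"dz": -16,"rx": 0,"ry": 0,"rz": 0,"gripper": 0},
    {"dx": 0,"dy": 0,"dz": -16,"rx": 0,"ry": 0,"rz": 0,"gripper": 0}
  ]
}}

```text
clock: 29.2
ee_pos: [0.4821, -0.1553, 0.1918]
ee_rot: [0.72, 0.694, -0.0, 0.001]
wrist_force: [0.1, -0.1, -0.5]
gripper_width: 0.0854
grip_force: 0.0
```

```bash
python3 - <<'E'
from h import *
cal=imaging.calibration('wrist'); im=imaging.capture('wrist'); cv2.imwrite('pics/w12.png',im); hsv=cv2.cvtColor(im,cv2.COLOR_BGR2HSV)
w=roi((hsv[...,1]<40)&(hsv[...,2]>190),0,340,60,300)
cs,_=cv2.findContours(w,cv2.RETR_EXTERNAL,cv2.CHAIN_APPROX_NONE)
for c in cs:
    if cv2.contourArea(c)<500: continue
    P=fk(cal,c[:,0],.047)[:,:2]*1000; r=cv2.minAreaRect(P.astype('float32')); print('sq',np.round(r[0],1),np.round(r[1],1),round(r[2],2),cv2.boundingRect(c))
print(manip.state()['ee_pos'].round(4)); plan(.4055,.1288,.12,-6.6)
E
```

```text
sq [ 452.7 -166.3] [153.8  79.3] 88.35 (204, 121, 90, 155)
[ 0.4812 -0.1548  0.1906]
d [28.07 -8.57  7.09] r [-0.15 -0.02  4.53] t 29.25
```

The slim square is back within 1 mm of where it started. Now the wide one.

Request:
{"fn": "step_arm", "kwargs": {
  "increments": [
    {"dx": 14,"dy": -4.2,"dz": 1,"rx": -0.1,"ry": 0,"rz": 4.5,"gripper": 0},
    {"dx": 28.1,"dy": -8.6,"dz": 3,"rx": -0.1,"ry": 0,"rz": 4.5,"gripper": 0},
    {"dx": 28.1,"dy": -8.6,"dz": 5,"rx": -0.1,"ry": 0,"rz": 4.5,"gripper": 0},
    {"dx": 28.1,"dy": -8.6,"dz": 7,"rx": -0.1,"ry": 0,"rz": 4.5,"gripper": 0},
    {"dx": 28.1,"dy": -8.6,"dz": 7,"rx": -0.1,"ry": 0,"rz": 4.5,"gripper": 0},
    {"dx": 28.1,"dy": -8.6,"dz": 7,"rx": -0.1,"ry": 0,"rz": 4.5,"gripper": 0},
    {"dx": 28.1,"dy": -8.6,"dz": 7,"rx": -0.1,"ry": 0,"rz": 4.5,"gripper": 0},
    {"dx": 28.1,"dy": -8.6,"dz": 9,"rx": -0.1,"ry": 0,"rz": 4.5,"gripper": 0},
    {"dx": 28.1,"dy": -8.6,"dz": 12,"rx": -0.1,"ry": 0,"rz": 4.5,"gripper": 0},
    {"dx": 28.1,"dy": -8.6,"dz": 12,"rx": -0.1,"ry": 0,"rz": 4.5,"gripper": 0},
    {"dx": 28.1,"dy": -8.6,"dz": 12,"rx": -0.1,"ry": 0,"rz": 4.5,"gripper": 0},
    {"dx": 28.1,"dy": -8.6,"dz": 12,"rx": -0.1,"ry": 0,"rz": 4.5,"gripper": 0},
    {"dx": 28.1,"dy": -8.6,"dz": 12,"rx": -0.1,"ry": 0,"rz": 4.5,"gripper": 0}
  ]
}}

```text
clock: 30.55
ee_pos: [0.4065, 0.1285, 0.072]
ee_rot: [0.747, 0.665, 0.001, 0.001]
wrist_force: [-0.3, 0.5, -0.4]
gripper_width: 0.0852
grip_force: 0.0
```

```bash
python3 - <<'E'
from h import *
print(manip.state()['ee_pos'].round(4)); plan(.4055,.1288,.0277,-6.6)
E
```

```text
[0.4065 0.1285 0.072 ]
d [ 0.02 -0.12  4.43] r [ 0.12 -0.02 -0.01] t 30.55
```

Request:
{"fn": "step_arm", "kwargs": {
  "increments": [
    {"dx": 0,"dy": -0.1,"dz": 2,"rx": 0,"ry": 0,"rz": 0,"gripper": 0},
    {"dx": 0,"dy": -0.1,"dz": 4.4,"rx": 0,"ry": 0,"rz": 0,"gripper": 0},
    {"dx": 0,"dy": -0.1,"dz": 4.4,"rx": 0,"ry": 0,"rz": 0,"gripper": 0},
    {"dx": 0,"dy": -0.1,"dz": 4.4,"rx": 0,"ry": 0,"rz": 0,"gripper": 0},
    {"dx": 0,"dy": -0.1,"dz": 4.4,"rx": 0,"ry": 0,"rz": 0,"gripper": 0},
    {"dx": 0,"dy": -0.1,"dz": 4.4,"rx": 0,"ry": 0,"rz": 0,"gripper": 0.5},
    {"dx": 0,"dy": -0.1,"dz": 4.4,"rx": 0,"ry": 0,"rz": 0,"gripper": 1},
    {"dx": 0,"dy": -0.1,"dz": 4.4,"rx": 0,"ry": 0,"rz": 0,"gripper": 1},
    {"dx": 0,"dy": -0.1,"dz": 4.4,"rx": 0,"ry": 0,"rz": 0,"gripper": 1},
    {"dx": 0,"dy": -0.1,"dz": 4.4,"rx": 0,"ry": 0,"rz": 0,"gripper": 1},
    {"dx": 0,"dy": -0.1,"dz": 4.4,"rx": 0,"ry": 0,"rz": 0,"gripper": 1}
  ],
  "squeeze": 70
}}

```text
clock: 31.65
ee_pos: [0.4052, 0.1289, 0.0278]
ee_rot: [0.746, 0.665, 0.001, 0.0]
wrist_force: [-0.4, -0.0, 7.1]
gripper_width: 0.0321
grip_force: 69.8
```

Request:
{"fn": "step_arm", "kwargs": {
  "increments": [
    {"dx": 0,"dy": 0,"dz": -1,"rx": 0,"ry": 0,"rz": 0,"gripper": 1},
    {"dx": 0,"dy": 0,"dz": -3,"rx": 0,"ry": 0,"rz": 0,"gripper": 1},
    {"dx": 0,"dy": 0,"dz": -6,"rx": 0,"ry": 0,"rz": 0,"gripper": 1},
    {"dx": 0,"dy": 0,"dz": -9,"rx": 0,"ry": 0,"rz": 0,"gripper": 1},
    {"dx": 0,"dy": 0,"dz": -11,"rx": 0,"ry": 0,"rz": 0,"gripper": 1},
    {"dx": 0,"dy": 0,"dz": -11,"rx": 0,"ry": 0,"rz": 0,"gripper": 1},
    {"dx": 0,"dy": 0,"dz": -11,"rx": 0,"ry": 0,"rz": 0,"gripper": 1}
  ]
}}

```text
clock: 32.35
ee_pos: [0.4043, 0.1289, 0.1371]
ee_rot: [0.746, 0.665, -0.0, -0.0]
wrist_force: [-0.2, -0.0, -4.4]
gripper_width: 0.0323
grip_force: 70.7
```

```bash
python3 - <<'E'
from h import *
print(manip.state()['ee_pos'].round(4)); plan(.388,-.1792,.14,-2.2)
E
```

```text
[0.4043 0.1289 0.1371]
d [-30.79   1.91  -0.29] r [-0.   -0.   -4.37] t 32.35
```

Request:
{"fn": "step_arm", "kwargs": {
  "increments": [
    {"dx": -15,"dy": 0.9,"dz": -0.3,"rx": 0,"ry": 0,"rz": -4.4,"gripper": 1},
    {"dx": -30.8,"dy": 1.9,"dz": -0.3,"rx": 0,"ry": 0,"rz": -4.4,"gripper": 1},
    {"dx": -30.8,"dy": 1.9,"dz": -0.3,"rx": 0,"ry": 0,"rz": -4.4,"gripper": 1},
    {"dx": -30.8,"dy": 1.9,"dz": -0.3,"rx": 0,"ry": 0,"rz": -4.4,"gripper": 1},
    {"dx": -30.8,"dy": 1.9,"dz": -0.3,"rx": 0,"ry": 0,"rz": -4.4,"gripper": 1},
    {"dx": -30.8,"dy": 1.9,"dz": -0.3,"rx": 0,"ry": 0,"rz": -4.4,"gripper": 1},
    {"dx": -30.8,"dy": 1.9,"dz": -0.3,"rx": 0,"ry": 0,"rz": -4.4,"gripper": 1},
    {"dx": -30.8,"dy": 1.9,"dz": -0.3,"rx": 0,"ry": 0,"rz": -4.4,"gripper": 1},
    {"dx": -30.8,"dy": 1.9,"dz": -0.3,"rx": 0,"ry": 0,"rz": -4.4,"gripper": 1},
    {"dx": -30.8,"dy": 1.9,"dz": -0.3,"rx": 0,"ry": 0,"rz": -4.4,"gripper": 1},
    {"dx": -30.8,"dy": 1.9,"dz": -0.3,"rx": 0,"ry": 0,"rz": -4.4,"gripper": 1}
  ]
}}

```text
clock: 33.45
ee_pos: [0.388, -0.1773, 0.1398]
ee_rot: [0.72, 0.694, -0.0, -0.001]
wrist_force: [-0.1, 0.4, -2.4]
gripper_width: 0.0322
grip_force: 70.7
```

```bash
python3 - <<'E'
from h import *
print(manip.state()['ee_pos'].round(4)); plan(.388,-.1792,.06,-2.2)
E
```

```text
[ 0.388  -0.1773  0.1398]
d [-0.19  0.01  7.98] r [-0.08 -0.07  0.17] t 33.45
```

Request:
{"fn": "step_arm", "kwargs": {
  "increments": [
    {"dx": -0.1,"dy": 0,"dz": 4,"rx": 0,"ry": 0,"rz": 0.1,"gripper": 1},
    {"dx": -0.1,"dy": 0,"dz": 7,"rx": 0,"ry": 0,"rz": 0.1,"gripper": 1},
    {"dx": -0.1,"dy": 0,"dz": 8.4,"rx": 0,"ry": 0,"rz": 0.1,"gripper": 1},
    {"dx": -0.1,"dy": 0,"dz": 8.4,"rx": 0,"ry": 0,"rz": 0.1,"gripper": 1},
    {"dx": -0.1,"dy": 0,"dz": 8.4,"rx": 0,"ry": 0,"rz": 0.1,"gripper": 1},
    {"dx": -0.1,"dy": 0,"dz": 8.4,"rx": 0,"ry": 0,"rz": 0.1,"gripper": 1},
    {"dx": -0.1,"dy": 0,"dz": 8.4,"rx": 0,"ry": 0,"rz": 0.1,"gripper": 1}
  ]
}}

```text
clock: 34.15
ee_pos: [0.3891, -0.1805, 0.057]
ee_rot: [0.721, 0.693, 0.0, 0.001]
wrist_force: [-0.6, 0.2, -3.0]
gripper_width: 0.0327
grip_force: 70.6
```

```bash
python3 - <<'E'
from h import *
print(manip.state()['ee_pos'].round(4)); plan(.388,-.1792,.0317,-2.2)
E
```

```text
[ 0.3891 -0.1805  0.057 ]
d [ 0.13 -0.12  2.53] r [ 0.11  0.08 -0.04] t 34.15
```

Request:
{"fn": "step_arm", "kwargs": {
  "increments": [
    {"dx": 0.1,"dy": -0.1,"dz": 0.5,"rx": 0,"ry": 0,"rz": 0,"gripper": 1},
    {"dx": 0.1,"dy": -0.1,"dz": 1,"rx": 0,"ry": 0,"rz": 0,"gripper": 1},
    {"dx": 0.1,"dy": -0.1,"dz": 1.6,"rx": 0,"ry": 0,"rz": 0,"gripper": 1},
    {"dx": 0.1,"dy": -0.1,"dz": 2.1,"rx": 0,"ry": 0,"rz": 0,"gripper": 1},
    {"dx": 0.1,"dy": -0.1,"dz": 2.4,"rx": 0,"ry": 0,"rz": 0,"gripper": 1},
    {"dx": 0.1,"dy": -0.1,"dz": 2.5,"rx": 0,"ry": 0,"rz": 0,"gripper": 1},
    {"dx": 0.1,"dy": -0.1,"dz": 2.5,"rx": 0,"ry": 0,"rz": 0,"gripper": 1},
    {"dx": 0.1,"dy": -0.1,"dz": 2.5,"rx": 0,"ry": 0,"rz": 0,"gripper": 1}
  ]
}}

```text
clock: 34.95
ee_pos: [0.3872, -0.1791, 0.0318]
ee_rot: [0.721, 0.693, -0.0, 0.0]
wrist_force: [-1.4, 1.0, 9.0]
gripper_width: 0.0321
grip_force: 72.2
```

Floor contact, so I'll release it, rise and check by measurement.

Request:
{"fn": "step_arm", "kwargs": {
  "increments": [
    {"dx": 0,"dy": 0,"dz": 0,"rx": 0,"ry": 0,"rz": 0,"gripper": 0.5},
    {"dx": 0,"dy": 0,"dz": 0,"rx": 0,"ry": 0,"rz": 0,"gripper": 0},
    {"dx": 0,"dy": 0,"dz": 0,"rx": 0,"ry": 0,"rz": 0,"gripper": 0},
    {"dx": 0,"dy": 0,"dz": 0,"rx": 0,"ry": 0,"rz": 0,"gripper": 0},
    {"dx": 0,"dy": 0,"dz": 0,"rx": 0,"ry": 0,"rz": 0,"gripper": 0},
    {"dx": 0,"dy": 0,"dz": -3,"rx": 0,"ry": 0,"rz": 0,"gripper": 0},
    {"dx": 0,"dy": 0,"dz": -7,"rx": 0,"ry": 0,"rz": 0,"gripper": 0},
    {"dx": 0,"dy": 0,"dz": -12,"rx": 0,"ry": 0,"rz": 0,"gripper": 0},
    {"dx": 0,"dy": 0,"dz": -17,"rx": 0,"ry": 0,"rz": 0,"gripper": 0},
    {"dx": 0,"dy": 3,"dz": -22,"rx": 0,"ry": 0,"rz": 0,"gripper": 0},
    {"dx": 1,"dy": 3,"dz": -23,"rx": 0,"ry": 0,"rz": 0,"gripper": 0},
    {"dx": 1,"dy": 3,"dz": -23,"rx": 0,"ry": 0,"rz": 0,"gripper": 0},
    {"dx": 1,"dy": 3,"dz": -23,"rx": 0,"ry": 0,"rz": 0,"gripper": 0},
    {"dx": 1,"dy": 3,"dz": -23,"rx": 0,"ry": 0,"rz": 0,"gripper": 0}
  ]
}}

```text
clock: 36.35
ee_pos: [0.4163, -0.1697, 0.2593]
ee_rot: [0.721, 0.693, -0.0, -0.002]
wrist_force: [-0.0, 0.1, -0.3]
gripper_width: 0.0853
grip_force: 0.0
```

```bash
python3 - <<'E'
from h import *
def show(im,cal,lo,z=.047,f=fk,box=(200,370,80,260)):
    hsv=cv2.cvtColor(im,cv2.COLOR_BGR2HSV); w=roi((hsv[...,1]<30)&(hsv[...,2]>lo),*box)
    cs,_=cv2.findContours(w,cv2.RETR_EXTERNAL,cv2.CHAIN_APPROX_NONE)
    for c in cs:
        if cv2.contourArea(c)<200: continue
        P=f(cal,c[:,0],z)[:,:2]*1000; r=cv2.minAreaRect(P.astype('float32')); print('sq',np.round(r[0],1),np.round(r[1],1),round(r[2],2),cv2.boundingRect(c))
cal=imaging.calibration('wrist'); im=imaging.capture('wrist'); cv2.imwrite('pics/w13.png',im); show(im,cal,200)
s=manip.state(); print(s['ee_pos'].round(4),s['clock'],s['wrist_force'].round(1))
a=cv2.imread('pics/top0.png').astype(int); b=imaging.capture('top'); cv2.imwrite('pics/top1.png',b)
d=(np.abs(a-b).max(2)>50).astype('uint8'); d=cv2.morphologyEx(d,cv2.MORPH_OPEN,np.ones((3,3)))
n,_,st,_=cv2.connectedComponentsWithStats(d); print(st[1:])
E
```

```text
sq [ 452.5 -166.7] [154.   79.9] 88.49 (278, 102, 74, 133)
sq [ 417.2 -165. ] [153.1  92.1] 87.76 (241, 102, 82, 133)
[ 0.4163 -0.1699  0.2593] 36.4 [-0.   0.4 -1.2]
[[ 167  162    3    3    9]
 [ 133  169    3    3    9]
 [ 165  169    3    3    9]
 [ 137  170    3    3    9]
 [ 149  173    3    3    9]
 [ 204  174  100   47 1837]
 [ 151  216   57   53  731]
 [ 195  219  110  105 3914]
 [ 212  220    3    3    9]
 [ 226  231    3    3    9]
 [ 184  244   18   15  171]
 [ 114  272   96   94 4458]
 [   0  297   17   56  510]
 [   4  355    3    3    9]
 [   0  356   59   64 1778]
 [  54  363    5    5   21]
 [ 146  381    6    7   25]
 [ 141  389    5    6   22]
 [  85  393   19   14   91]
 [ 169  404    6    4   19]
 [ 104  407    3    4   12]
 [ 120  414    9    6   46]]
```

```bash
python3 -c "
from plant import order; print(order.close_job())"
```

```text
the job is handed in; nothing more can be done
None
```

The job is done and handed in at about 36 s: the oak blank lies flat in the sled's bay between the rails, both squares are back in the tray within about 1 mm of where they started and the same way round, and I never moved the arm against the wax tin, star knob, hex key or pencil.

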